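# Lock the stop screw of a whiteness meter's stage and refit its filter plugs

### The arm

A 6-joint arm with a two-finger parallel gripper is mounted at the origin on the work surface. World frame = base frame: x ahead of the robot, y to its left, z up, the work surface at z = 0. Lengths are in m, angles in rad, forces in N, time in s.
With the tool pointing down it reaches from about 0.325 to 0.875 m from the base axis. Payload 4.4 kg.
Tool frame: the origin (TCP) lies midway between the tips of the shut fingers; the grasp point (between the pads) lies 19 mm behind it (tcp_to_grasp is the distance from the TCP to the grasp point, in m); z points along the fingers, y is the direction in which the jaws open and shut (so a half turn about z gives the same grasp; the last joint's range is limited). The gripper opens to 85 mm and grips with 20 to 120 N. Pads are 22 mm wide; open, the fingers measure 114 mm over their backs; the gripper's body (76 mm by 85 mm) begins 54 mm behind the grasp point. The pads swing forward as they close: fully open they stand 13 mm farther back than shut.
Start: joints at [1.016, 0.207, 1.542, -0, 1.393, -0.15], TCP at [0.226, 0.529, 0.231] pointing down, gripper open.
Joint ranges: [-2.73, 2.73], [-0.86, 2.22], [0.23, 2.46], [-1.11, 4.25], [0.08, 2.63], [-2.82, 2.82]. Speed limits (rad/s): [2.79, 2.79, 3.14, 3.14, 3.14, 3.14].

### API

Orientations are given as [roll, pitch, yaw] about the fixed x, y, z axes, in that order (R = Rz(yaw) Ry(pitch) Rx(roll)).
In Python, from plant import observe, read_camera, hand_in, tcp_to_grasp gives the robot as it stands.
- The arm moves only by the tool send_rows, never from a script. Its argument "plan" is one flat list of numbers, 7 for each row, row after row: the shift along the tool's x, y, z in cm, then the turn, a rotation vector about the tool's x, y, z in degrees, then the opening, from 0 (shut) to 1 (fully open). A call has 1 to 12 rows; each row shifts and turns the commanded pose from where the row before left it, along the tool's axes as they then stand; what a row does not reach is not made up. A row lasts 1/12 s, in which the tool goes at most 41.7 mm and 7.16 degrees, less where a joint would pass 70% of its speed; a pose out of reach is approached as far as the arm can. A call is refused whole if a number of a shift passes 4.17 or a number of a turn 7.16, either way. A call with a gripper value outside its range is refused whole. The fingers move at their own pace and stop on an object; "newtons" is the grip in N (left out, the last holds). Time passes only in rows, so rows that do not move let the fingers close. It gives the time, the measured TCP pose, the force and the opening at its end, in the units of the state.
- observe(): the state, without advancing time (a new reading comes with each control period).
- read_camera(name): name is "side" or "top"; returns a dict with "color" (480x640x3 uint8, red, green, blue), "fovy" (degrees; the focal length in pixels is half the picture's height over the tangent of half this angle, whatever the lens; pixels are square), "cx", "cy" (the principal point, pixels), "origin" and "attitude" of the camera in the world. Camera axes: x right, y up, looking along -z (the intrinsics and any distortion apply to the point x, -y, -z); pixel columns grow to the right and rows downward; lengths in m; the calibration is good to about 2 mm. A picture is of the moment at which its call begins. There is no depth.
- hand_in(): hands the job in, once; it reports no verdict.
The state is a dict: "t": time; "joints": joint angles; "dq": joint speeds; "tau": joint torques, N m; "eef_pos": TCP position; "orientation": TCP orientation; "contact_force": force on the tool from outside, world axes, zero at the start; "ft_torque": the same for the moment, N m; "width": opening from 0.0 (shut) to 1.0 (fully open).
Only numpy, scipy, OpenCV 4.12 (cv2) and the standard library are available. Lean on these libraries where they do the work, as an engineer would, in place of code of your own. Each camera call takes 0.05 s, during which the arm holds its last target. There are 200 camera calls.

### The job

Put the whiteness meter's stage base back into service. Lock its stop screw: fit the open spanner from the white tray onto the square lower nut, with the handle beside the steel post so that the post will hold it, then turn the hexagonal upper nut clockwise until it is fully tight while the spanner keeps the square nut at its setting (it must never end up more than about 20 degrees from it); then lay the spanner flat back in the tray. Also push every filter plug standing on the bench fully home into a socket of its own, and leave the jar, mug and small round white tile alone.

Things in the scene. Friction and masses are not known exactly. Their poses are not given: they have to be found in the camera images.
- stage_base: White slab, 200 (x) x 340 (y) x 40 mm high, fixed; origin: centre of its underside. On its top, in its frame: the stop screw (stud 17 mm thick, 52 mm tall) at x -50, y +100 mm with the square nut and, on it, the hexagonal nut; a steel post (10 mm thick, 32 mm tall) at x -73, y -78. Four sockets in a row at x +50, y -110, -60, -10, +40 mm.
- nut_seat (a point): On the screw's axis at the slab's top; axes as the slab's. Square steel nut here, 32 x 32 mm, 1 to 16 mm above the slab's top, sides parallel to the slab's at setting 0. A spanner slid on towards +y lies flat on the slab, handle to -y; the post is then on the handle's -x side, 8 mm away (at setting 0), and stops it from turning clockwise.
- setting_nut (a joint): Angle of the square nut, rad, clockwise seen from above positive, 0 at its setting, starts within 0.04. Turns at 0.15 N m, easier than the hexagonal nut turns on it, so goes round with it unless the spanner, stopped by the post, holds it (then it reads 0.0 to 0.25). Must never leave -0.4 to 0.4.
- jam_nut (a joint): Angle of the hexagonal nut relative to the square nut, rad, clockwise seen from above positive. Starts at 0 to 0.5 (loose), tight from 1.9, solid stop at 2.3. Turns at 0.32 N m and stays where left; it does not visibly rise or fall.
- jam_top (a point): Centre of the top face of the hexagonal upper nut: brass, 27 mm across flats, 20 mm tall, top 36.5 mm above the slab's top (the stud goes on 15 mm above it). Axes turn with the nut: flats face its x axis and every 60 degrees from it; z up.
- spanner: Open-ended spanner, 233 mm, 220 g, flat underside. Origin on the underside of the handle, near the balance point; x to the jaw, z up. Handle black rubber, x -120 to +40 mm, 20 wide, 14 thick. Steel head 63 wide, 12 thick, x +40 to +113; slot 35 wide, closed end at x +65, prongs straight to x +100, then flared.
- spanner_jaw (a point): Point on the spanner's underside between the prongs, 82.5 mm from the origin along x; on the nut it lies on the stop screw's axis at the slab's top (within 9 mm of nut_seat counts).
- tray: White enamel tray, 320 (x) x 190 (y) mm outside, 16 mm high, walls and floor 5 mm, fixed to the bench; origin at the centre of its underside. The spanner starts in it and goes back in it.
- post (a point): Centre of the top of the steel post on the slab, 32 mm above the slab's top.
- plug0: Filter plug: block 42 (x) x 34 (y) x 36 mm tall, grey plastic on a heavy steel foot 14 mm thick, metal cap, about 90 g, standing upright on the bench; origin at the centre of its underside. Plugs are alike and go in any socket, either way round; None if absent.
- plug1: Filter plug: block 42 (x) x 34 (y) x 36 mm tall, grey plastic on a heavy steel foot 14 mm thick, metal cap, about 90 g, standing upright on the bench; origin at the centre of its underside. Plugs are alike and go in any socket, either way round; None if absent.
- plug2: Filter plug: block 42 (x) x 34 (y) x 36 mm tall, grey plastic on a heavy steel foot 14 mm thick, metal cap, about 90 g, standing upright on the bench; origin at the centre of its underside. Plugs are alike and go in any socket, either way round; None if absent.
- plug3: Filter plug: block 42 (x) x 34 (y) x 36 mm tall, grey plastic on a heavy steel foot 14 mm thick, metal cap, about 90 g, standing upright on the bench; origin at the centre of its underside. Plugs are alike and go in any socket, either way round; None if absent.
- socket0 (a point): Centre of the floor of a rectangular socket, 45 (x) x 37 (y) mm, 16 mm deep below the slab's top, mouth chamfered 2 mm; axes as the slab's. A plug fully home has its origin here and stands 20 mm out of the slab.
- socket1 (a point): Centre of the floor of a rectangular socket, 45 (x) x 37 (y) mm, 16 mm deep below the slab's top, mouth chamfered 2 mm; axes as the slab's. A plug fully home has its origin here and stands 20 mm out of the slab.
- socket2 (a point): Centre of the floor of a rectangular socket, 45 (x) x 37 (y) mm, 16 mm deep below the slab's top, mouth chamfered 2 mm; axes as the slab's. A plug fully home has its origin here and stands 20 mm out of the slab.
- socket3 (a point): Centre of the floor of a rectangular socket, 45 (x) x 37 (y) mm, 16 mm deep below the slab's top, mouth chamfered 2 mm; axes as the slab's. A plug fully home has its origin here and stands 20 mm out of the slab.
- sample_jar: Bystander: the closed sample jar, 60 mm wide and 80 mm tall, on the bench beside the work; leave alone. Origin on its underside.
- steel_mug: Bystander: the steel mug, 76 mm wide and 85 mm tall, on the bench beside the work; leave alone. Origin on its underside.
- tile: Bystander: the small round white reference tile, 40 mm wide and 12 mm tall, on the bench beside the work; leave alone. Origin on its underside.
Mind the look-alikes: they are no part of the job. What is shaped like the spanner but green is not meant. Leave any yellow look-alike of the plug3 alone.

How it is judged:
On the way, in this order (a step that is already met when the one before it is completed fails the run):
1. the spanner lies flat with its jaw on the square lower nut (distance between spanner_jaw and nut_seat below 0.009 m and angle between spanner's own z axis and vertical below 0.1 rad), for 0.3 s.
2. the hexagonal nut is tight (jam_nut above 1.9 rad) with the spanner still on the square nut and that nut within 0.4 rad of its setting (all of step 1 and value of joint jam_nut above 1.9 rad and value of joint setting_nut between -0.4 and 0.4 rad), for 0.3 s.
At the end, for the whole second after the job is handed in: jam_nut above 1.9 rad, setting_nut between -0.4 and 0.4 rad; the spanner lying flat on the tray's floor (origin within 80 mm along and 75 mm across of the tray's centre); every plug present upright in a socket, its foot within 5 mm of the socket's floor and 5 mm sideways; all at rest (value of joint jam_nut above 1.9 rad and value of joint setting_nut between -0.4 and 0.4 rad and x of spanner in the frame of tray between -0.08 and 0.08 m and y of spanner in the frame of tray between -0.075 and 0.075 m and z of spanner in the frame of tray below 0.02 m and angle between spanner's own z axis and vertical below 0.12 rad and linear speed of each of spanner, plug0, plug1, plug2, plug3 below 0.02 m/s and ((horizontal distance between plug0 and socket0 below 0.005 m and z of plug0 in the frame of socket0 below 0.005 m and angle between plug0's own z axis and vertical below 0.1 rad) or (horizontal distance between plug0 and socket1 below 0.005 m and z of plug0 in the frame of socket1 below 0.005 m and angle between plug0's own z axis and vertical below 0.1 rad) or (horizontal distance between plug0 and socket2 below 0.005 m and z of plug0 in the frame of socket2 below 0.005 m and angle between plug0's own z axis and vertical below 0.1 rad) or (horizontal distance between plug0 and socket3 below 0.005 m and z of plug0 in the frame of socket3 below 0.005 m and angle between plug0's own z axis and vertical below 0.1 rad)) and ((horizontal distance between plug1 and socket0 below 0.005 m and z of plug1 in the frame of socket0 below 0.005 m and angle between plug1's own z axis and vertical below 0.1 rad) or (horizontal distance between plug1 and socket1 below 0.005 m and z of plug1 in the frame of socket1 below 0.005 m and angle between plug1's own z axis and vertical below 0.1 rad) or (horizontal distance between plug1 and socket2 below 0.005 m and z of plug1 in the frame of socket2 below 0.005 m and angle between plug1's own z axis and vertical below 0.1 rad) or (horizontal distance between plug1 and socket3 below 0.005 m and z of plug1 in the frame of socket3 below 0.005 m and angle between plug1's own z axis and vertical below 0.1 rad)) and ((horizontal distance between plug2 and socket0 below 0.005 m and z of plug2 in the frame of socket0 below 0.005 m and angle between plug2's own z axis and vertical below 0.1 rad) or (horizontal distance between plug2 and socket1 below 0.005 m and z of plug2 in the frame of socket1 below 0.005 m and angle between plug2's own z axis and vertical below 0.1 rad) or (horizontal distance between plug2 and socket2 below 0.005 m and z of plug2 in the frame of socket2 below 0.005 m and angle between plug2's own z axis and vertical below 0.1 rad) or (horizontal distance between plug2 and socket3 below 0.005 m and z of plug2 in the frame of socket3 below 0.005 m and angle between plug2's own z axis and vertical below 0.1 rad)) and ((horizontal distance between plug3 and socket0 below 0.005 m and z of plug3 in the frame of socket0 below 0.005 m and angle between plug3's own z axis and vertical below 0.1 rad) or (horizontal distance between plug3 and socket1 below 0.005 m and z of plug3 in the frame of socket1 below 0.005 m and angle between plug3's own z axis and vertical below 0.1 rad) or (horizontal distance between plug3 and socket2 below 0.005 m and z of plug3 in the frame of socket2 below 0.005 m and angle between plug3's own z axis and vertical below 0.1 rad) or (horizontal distance between plug3 and socket3 below 0.005 m and z of plug3 in the frame of socket3 below 0.005 m and angle between plug3's own z axis and vertical below 0.1 rad))); the robot touches nothing.
It fails at once if the square lower nut is turned more than 0.4 rad from its setting (value of joint setting_nut above 0.4 rad or value of joint setting_nut below -0.4 rad).
It fails at once if the closed sample jar is shoved more than 40 mm (distance of sample_jar from where it was at the start of the episode above 0.04 m).
It fails at once if the steel mug is shoved more than 40 mm (distance of steel_mug from where it was at the start of the episode above 0.04 m).
It fails at once if the small round white reference tile is shoved more than 40 mm (distance of tile from where it was at the start of the episode above 0.04 m).
Of plug0, plug1, plug2, plug3 only 2 to 4 are there at a start; the rules pass over those that are not, and their reading is None.
At some moment in a run one of plug0, plug1, plug2, plug3 may be knocked a few centimetres aside while the robot is not near it.
Once in a run the grip may slacken for a moment while it holds something.
It also fails if it takes over 210 s, if anything falls off the work surface, if the arm or the gripper's body presses on something with over 40 N, if the wrist force passes 120 N, or if a joint passes its speed limit or range.

## Working session

There is one attempt and no reset: what is moved stays moved. The work goes in short steps, Python scripts to look and compute and a tool call to move; the robot and the scene stay as the last step left them, time stands still between calls to the robot, and variables do not carry over. Pictures are saved under pics/ and viewed, about 12 in all and at most 16, crops included, and the job is handed in when it is done.

Besides the shell and the picture viewer there is one more tool, called after ">>>" by a JSON object that holds its "fn" and its "kwargs", one argument or row to a line. send_rows: Moves the arm, as the interface text tells. Its arguments: {"type":"object","properties":{"plan":{"type":"array"},"newtons":{"type":"number"}},"required":["plan"]}

```bash
ls; mkdir -p pics; python3 - <<'E'
from plant import observe, read_camera, tcp_to_grasp
import cv2
print(observe(), tcp_to_grasp)
for n in("side","top"):
    c=read_camera(n); cv2.imwrite(f"pics/{n}0.png",c["color"][:,:,::-1]); print({k:v for k,v in c.items() if k!="color"})
E
```

```text
pics
{'t': 0.0, 'joints': array([ 1.01652138e+00,  2.07449866e-01,  1.54299462e+00,  1.22347091e-05,
        1.39348327e+00, -1.50498490e-01]), 'dq': array([-1.48625655e-03,  8.93250603e-04,  5.84855921e-04, -1.09564641e-03,
       -6.75441686e-04, -7.57166798e-05]), 'tau': array([-5.64090078e-04, -3.83019161e+01, -2.91601986e+01, -2.18317909e-04,
        1.04532408e-02,  2.52518203e-05]), 'eef_pos': array([0.22550975, 0.52809524, 0.23008952]), 'orientation': array([-3.13928575e+00, -3.62005496e-04,  2.73781361e+00]), 'contact_force': array([0.0326663 , 0.11006412, 0.45408068]), 'ft_torque': array([ 0.00680013,  0.02582348, -0.00643235]), 'width': 1.0038702565082436} 0.0187
{'fovy': 52.72393105308479, 'cx': 321.42063220957704, 'cy': 236.30574672354308, 'origin': array([0.2365262 , 1.13656202, 0.89218804]), 'attitude': array([ 0.98435652, -0.00741293, -2.961617  ])}
{'fovy': 56.84711179831974, 'cx': 312.81802207345595, 'cy': 239.37745719995735, 'origin': array([ 0.23200569, -0.09743282,  1.09237297]), 'attitude': array([ 0.21942682,  0.00244517, -1.58165552])}
```

View pics/top0.png

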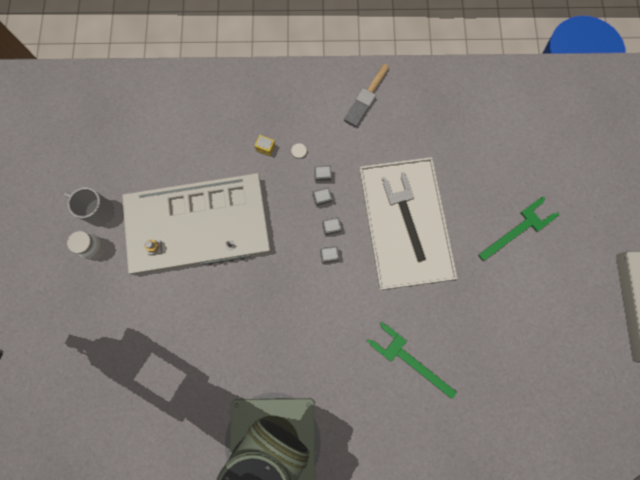

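View pics/side0.png

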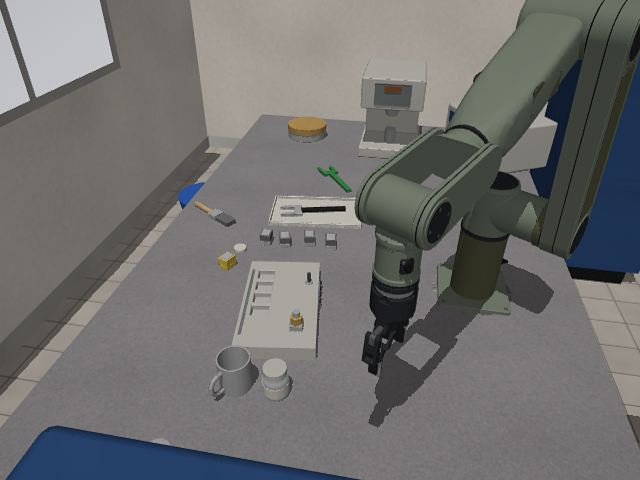

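```bash
cat > h.py <<'E'
import numpy as np, cv2
from scipy.spatial.transform import Rotation as R
from plant import observe, read_camera, hand_in
def cam(n):
    c=read_camera(n); c["R"]=R.from_euler("xyz",c["attitude"]).as_matrix(); c["f"]=240/np.tan(np.radians(c["fovy"]/2)); return c
def proj(c,P):
    q=(np.atleast_2d(P)-c["origin"])@c["R"]
    return np.c_[c["cx"]+c["f"]*q[:,0]/-q[:,2], c["cy"]+c["f"]*q[:,1]/q[:,2]]
def ray(c,uv,z):
    uv=np.atleast_2d(uv).astype(float)
    d=np.c_[(uv[:,0]-c["cx"])/c["f"],-(uv[:,1]-c["cy"])/c["f"],-np.ones(len(uv))]@c["R"].T
    return c["origin"]+d*((z-c["origin"][2])/d[:,2])[:,None]
def rect(c,x0,x1,y0,y1,z,s):
    "metric view at height z: up=+x, left=+y, s px/m; pixel(u,v)->x=x1-v/s, y=y1-u/s"
    W=np.array([[x1,y1,z],[x1,y0,z],[x0,y0,z],[x0,y1,z]])
    w,h=int((y1-y0)*s),int((x1-x0)*s)
    H=cv2.getPerspectiveTransform(proj(c,W).astype(np.float32),np.float32([[0,0],[w,0],[w,h],[0,h]]))
    im=cv2.warpPerspective(c["color"],H,(w,h),flags=cv2.INTER_CUBIC)[:,:,::-1].copy()
    return im
E
python3 - <<'E'
from h import *
c=cam("top")
print("slab corners z.04",ray(c,[[123,193],[260,175],[269,250],[130,271]],.04).round(3).tolist())
print("plugs",ray(c,[[323,173],[322,197],[331,227],[330,255]],.036).round(3).tolist())
print("tray",ray(c,[[360,167],[432,158],[456,280],[383,289]],.016).round(3).tolist())
print("span",ray(c,[[398,190],[421,260]],.014).round(3).tolist())
print("jar mug tile yellow",ray(c,[[84,243],[85,205],[299,151],[265,144]],.0).round(3).tolist())
P=proj(c,[[.226,.529,.231]]);print(P)
im=rect(c,.18,.50,.08,.48,.04,2000); cv2.imwrite("pics/slab.png",im)
a=rect(c,.2,.5,-.22,.1,.036,1250); b=rect(c,.2,.5,-.32,0.0,.0155,1250)
cv2.imwrite("pics/pt.png",np.vstack([np.hstack([a,b])])[:, :800])
E
```

```text
slab corners z.04 [[0.591, 0.374, 0.04], [0.634, 0.034, 0.04], [0.442, 0.009, 0.04], [0.394, 0.341, 0.04]]
plugs [[0.639, -0.125, 0.036], [0.576, -0.121, 0.036], [0.498, -0.142, 0.036], [0.428, -0.139, 0.036]]
tray [[0.662, -0.221, 0.016], [0.685, -0.409, 0.016], [0.367, -0.445, 0.016], [0.347, -0.266, 0.016]]
span [[0.599, -0.316, 0.014], [0.417, -0.363, 0.014]]
jar mug tile yellow [[0.473, 0.48, 0.0], [0.573, 0.487, 0.0], [0.715, -0.064, 0.0], [0.736, 0.027, 0.0]]
[[-16.93449381 345.20331617]]
```

View pics/slab.png

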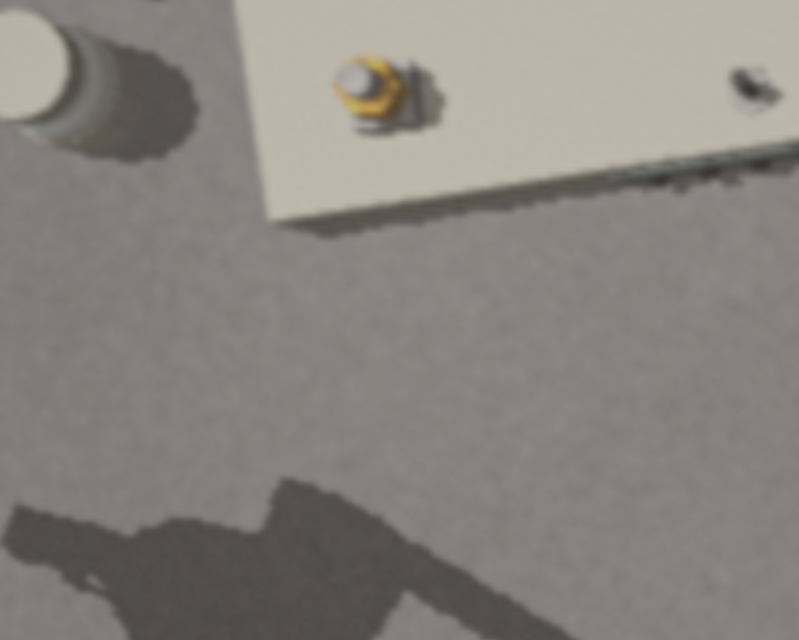

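```bash
python3 - <<'E'
from h import *
c=cam("top")
im=rect(c,.38,.65,.0,.385,.04,2000); cv2.imwrite("pics/slab2.png",im)
b=rect(c,.34,.70,-.46,-.09,.0155,1500); cv2.imwrite("pics/pt2.png",b)
hsv=cv2.cvtColor(im,cv2.COLOR_BGR2HSV)
m=((hsv[:,:,2]>150)&(hsv[:,:,1]<60)).astype(np.uint8)
m=cv2.morphologyEx(m,cv2.MORPH_OPEN,np.ones((9,9)))
k=max(cv2.findContours(m,0,2)[0],key=cv2.contourArea); r=cv2.minAreaRect(k); print("slab",.65-r[0][1]/2000,.385-r[0][0]/2000,np.array(r[1])/2000,r[2])
hsv=cv2.cvtColor(b,cv2.COLOR_BGR2HSV)
m=((hsv[:,:,2]>150)&(hsv[:,:,1]<60)).astype(np.uint8)
m=cv2.morphologyEx(m,cv2.MORPH_OPEN,np.ones((5,5)))
k=max(cv2.findContours(m,0,2)[0],key=cv2.contourArea); r=cv2.minAreaRect(k); print("tray",.70-r[0][1]/1500,-.09-r[0][0]/1500,np.array(r[1])/1500,r[2])
E
```

```text
slab 0.5154585571289063 0.19347218322753906 [0.20290778 0.34239734] 81.22924041748047
tray 0.5186193033854166 -0.3333299763997396 [0.32202405 0.19412732] 82.77568817138672
```

View pics/slab2.png

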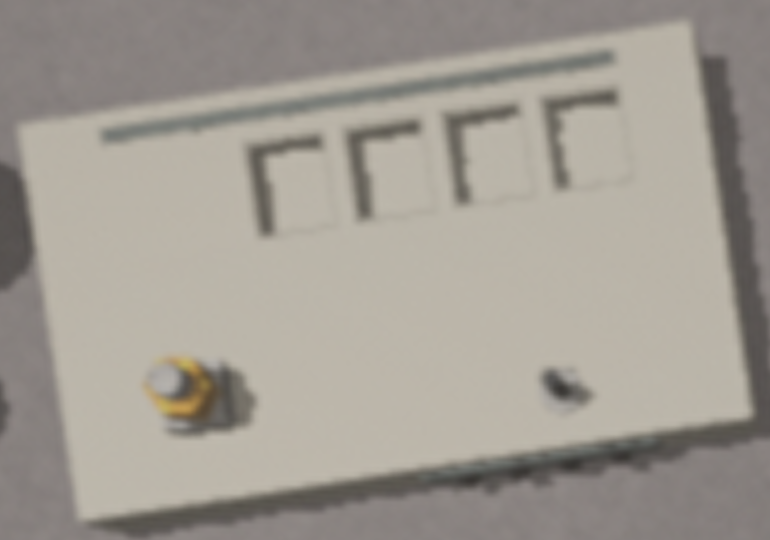

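View pics/pt2.png

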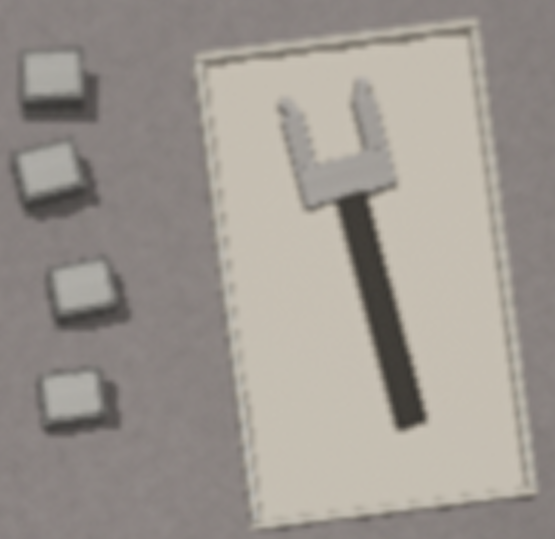

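>>> {"fn": "send_rows", "kwargs": {
  "plan": [0,0,0,0,0,7.1,1,0,0,0,0,0,7.1,1,0,0,0,0,0,7.1,1,0,0,0,0,0,7.1,1,0,0,0,0,0,7.1,1,0,0,0,0,0,7.1,1,0,0,0,0,0,7.1,1,0,0,0,0,0,7.1,1,0,0,0,0,0,7.1,1,0,0,0,0,0,7.1,1],
  "newtons": 60
}}

```text
t: 1.03
eef_pos: [0.2258, 0.5285, 0.2309]
orientation: [-3.141, 0.001, 1.492]
contact_force: [-0.9, 0.8, -0.4]
width: 1.002
```

>>> {"fn": "send_rows", "kwargs": {
  "plan": [0,0,0,0,0,7.1,1,0,0,0,0,0,7.1,1,0,0,0,0,0,7.1,1,0,0,0,0,0,7.1,1,0,0,0,0,0,7.1,1,0,0,0,0,0,7.1,1,0,0,0,0,0,7.1,1,0,0,0,0,0,7.1,1,0,0,0,0,0,7.1,1,0,0,0,0,0,7.1,1]
}}

```text
t: 1.87
eef_pos: [0.2258, 0.5286, 0.231]
orientation: [3.141, 0.0, 0.253]
contact_force: [-0.6, 0.9, -0.7]
width: 0.998
```

>>> {"fn": "send_rows", "kwargs": {
  "plan": [0.31,3.8,0.3,0,0,0,1,0.31,3.8,0.3,0,0,0,1,0.31,3.8,0.3,0,0,0,1,0.31,3.8,0.3,0,0,0,1,0.31,3.8,0.3,0,0,0,1,0.31,3.8,0.3,0,0,0,1,0.31,3.8,0.3,0,0,0,1,0.31,3.8,0.3,0,0,0,1,0.31,3.8,0.3,0,0,0,1,0.31,3.8,0.3,0,0,0,1,0.31,3.8,0.3,0,0,0,1,0.31,3.8,0.3,0,0,0,1]
}}

```text
t: 2.87
eef_pos: [0.379, 0.0958, 0.1953]
orientation: [3.141, -0.001, 0.26]
contact_force: [1.6, 0.3, -0.2]
width: 0.998
```

```bash
cat >> h.py <<'E'
def go(x,y,z,yaw=None,at=None):
    "tool-frame shift (cm) and rz (deg) from the present (or given) pose, with the turn made first"
    s=observe(); p=s["eef_pos"] if at is None else np.array(at[:3]); Q=R.from_euler("xyz",s["orientation"])
    r=Q.as_matrix(); y0=np.arctan2(r[1,0],r[0,0]) if at is None else at[3]
    yaw=y0 if yaw is None else yaw; c,n=np.cos(yaw),np.sin(yaw); d=np.array([x,y,z])-p
    print("t",round(s["t"],1),"pos",p.round(4),"yaw",round(y0,4),"tilt",np.degrees(np.arccos(-r[2,2])).round(2),"w",round(s["width"],3),"F",s["contact_force"].round(1),
      "\n rz deg",np.degrees(y0-yaw).round(2)," shift cm",(100*np.array([c*d[0]+n*d[1],n*d[0]-c*d[1],-d[2]])).round(2))
E
python3 -c "
from h import *
go(.531,-.334,.12,.246)"
```

```text
t 2.9 pos [0.379  0.0958 0.1953] yaw 0.2595 tilt 0.05 w 0.998 F [ 1.6  0.3 -0.2] 
 rz deg 0.77  shift cm [ 4.28 45.39  7.53]
```

>>> {"fn": "send_rows", "kwargs": {
  "plan": [0.36,3.78,0.63,0,0,0,1,0.36,3.78,0.63,0,0,0,1,0.36,3.78,0.63,0,0,0,1,0.36,3.78,0.63,0,0,0,1,0.36,3.78,0.63,0,0,0,1,0.36,3.78,0.63,0,0,0,1,0.36,3.78,0.63,0,0,0,1,0.36,3.78,0.63,0,0,0,1,0.36,3.78,0.63,0,0,0,1,0.36,3.78,0.63,0,0,0,1,0.36,3.78,0.63,0,0,0,1,0.36,3.78,0.63,0,0,0.8,1]
}}

```text
t: 3.87
eef_pos: [0.5371, -0.3315, 0.1189]
orientation: [-3.141, 0.0, 0.245]
contact_force: [0.7, 0.2, 0.8]
width: 1.002
```

>>> {"fn": "send_rows", "kwargs": {
  "plan": [0,0,0,0,0,0,1,0,0,0,0,0,0,1,0,0,0,0,0,0,1]
}}

```text
t: 4.12
eef_pos: [0.5364, -0.3291, 0.1189]
orientation: [-3.14, 0.001, 0.245]
contact_force: [-0.1, 0.1, -0.4]
width: 1.003
```

```bash
python3 -c "
from h import *
go(.531,-.334,.006,.246)
c=cam('top'); a=c['color'][130:310,290:490]; s=cam('side'); b=s['color'][170:270,220:380]
cv2.imwrite('pics/g1.png',np.vstack([cv2.resize(a,(500,450),interpolation=2)[:300*2],])[:,:,::-1])
print(proj(s,[[.531,-.334,.02]]),proj(c,[[.531,-.334,.02]]))"
```

```text
t 4.1 pos [ 0.5364 -0.3291  0.1189] yaw 0.2452 tilt 0.12 w 1.003 F [-0.1  0.1 -0.4] 
 rz deg -0.05  shift cm [-0.64  0.34 11.29]
[[312.20683266 207.34188932]] [[406.9217529  215.04005118]]
```

View pics/g1.png

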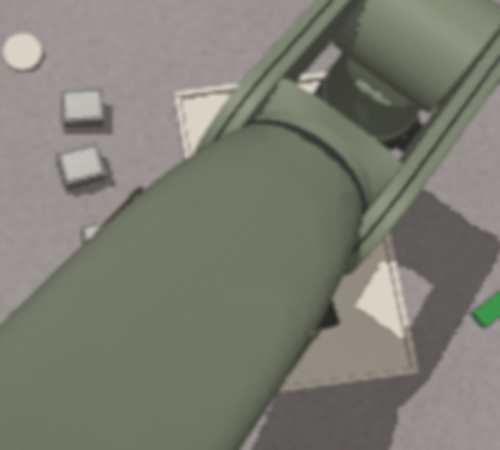

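>>> {"fn": "send_rows", "kwargs": {
  "plan": [-0.64,0.34,1,0,0,0,1,0,0,2,0,0,0,1,0,0,2,0,0,0,1,0,0,2,0,0,0,1,0,0,2,0,0,0,1,0,0,1,0,0,0,1,0,0,0.9,0,0,0,1,0,0,0,0,0,0,1]
}}

```text
t: 4.88
eef_pos: [0.5302, -0.3333, 0.0088]
orientation: [-3.139, 0.002, 0.246]
contact_force: [-1.1, 0.9, 0.1]
width: 0.998
```

>>> {"fn": "send_rows", "kwargs": {
  "plan": [0,0,0,0,0,0,0,0,0,0,0,0,0,0,0,0,0,0,0,0,0,0,0,0,0,0,0,0,0,0,0,0,0,0,0,0,0,0,0,0,0,0,0,0,0,0,0,0,0,0,0,0,0,0,0,0]
}}

```text
t: 5.55
eef_pos: [0.5323, -0.3352, 0.0118]
orientation: [3.14, -0.001, 0.245]
contact_force: [-0.1, 0.1, 5.8]
width: 0.207
```

```bash
python3 -c "
from h import *
go(.531,-.334,.12,.246)
s=cam('side'); b=s['color'][150:270,230:400]
cv2.imwrite('pics/g2.png',cv2.resize(b,(680,480),interpolation=2)[:,:,::-1])"
```

```text
t 5.5 pos [ 0.5323 -0.3352  0.0118] yaw 0.2455 tilt 0.1 w 0.207 F [-0.1  0.1  5.8] 
 rz deg -0.03  shift cm [ -0.1   -0.14 -10.82]
```

View pics/g2.png

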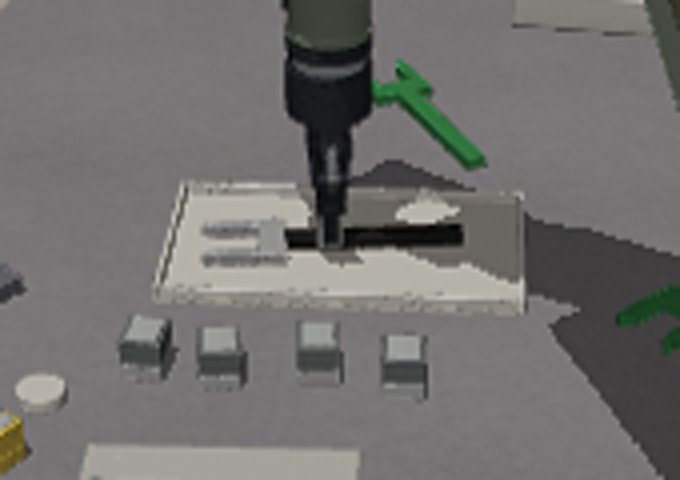

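>>> {"fn": "send_rows", "kwargs": {
  "plan": [0,0,-1,0,0,0,0,0,0,-2,0,0,0,0,0,0,-3,0,0,0,0,0,0,-3,0,0,0,0,0,0,-3,0,0,0,0,0,0,-3,0,0,0,0,0,0,0,0,0,0,0,0,0,0,0,0,0,0],
  "newtons": 80
}}

```text
t: 6.27
eef_pos: [0.5326, -0.3355, 0.1631]
orientation: [3.138, -0.003, 0.245]
contact_force: [0.2, 0.3, -2.5]
width: 0.201
```

>>> {"fn": "send_rows", "kwargs": {
  "plan": [0,0,0,0,0,-7.05,0,0,0,0,0,0,-7.05,0,0,0,0,0,0,-7.05,0,0,0,0,0,0,-7.05,0,0,0,0,0,0,-7.05,0,0,0,0,0,0,-7.05,0,0,0,0,0,0,-7.05,0,0,0,0,0,0,-7.05,0,0,0,0,0,0,-7.05,0,0,0,0,0,0,-7.05,0,0,0,0,0,0,-7.05,0,0,0,0,0,0,-7.05,0]
}}

```text
t: 7.27
eef_pos: [0.5298, -0.3332, 0.1572]
orientation: [-3.137, -0.005, 1.728]
contact_force: [0.4, 0.3, -1.5]
width: 0.201
```

>>> {"fn": "send_rows", "kwargs": {
  "plan": [4,0.12,0,0,0,0,0,4,0.12,0,0,0,0,0,4,0.12,0,0,0,0,0,4,0.12,0,0,0,0,0,4,0.12,0,0,0,0,0,4,0.12,0,0,0,0,0,4,0.12,0,0,0,0,0,4,0.12,0,0,0,0,0,4,0.12,0,0,0,0,0,4,0.12,0,0,0,0,0,4,0.12,0,0,0,0,0,1,0,0,0,0,0,0]
}}

```text
t: 8.27
eef_pos: [0.4732, 0.117, 0.158]
orientation: [-3.136, -0.003, 1.727]
contact_force: [0.3, -0.4, -2.3]
width: 0.201
```

>>> {"fn": "send_rows", "kwargs": {
  "plan": [0,0,0,0,0,0,0,0,0,0,0,0,0,0,0,0,0,0,0,0,0]
}}

```text
t: 8.52
eef_pos: [0.4762, 0.1112, 0.1594]
orientation: [-3.139, 0.001, 1.721]
contact_force: [1.0, 0.5, -1.6]
width: 0.201
```

```bash
python3 -c "
from h import *
go(.4712,.1452,.09,1.724)
for n in ('side','top'):
    c=cam(n); u,v=proj(c,[[.46,.2,.1]])[0].astype(int); v0=max(v-90,0);u0=max(u-110,0)
    b=c['color'][v0:v0+180,u0:u0+220]; print(n,u0,v0)
    cv2.imwrite(f'pics/g3{n}.png',cv2.resize(b,None,fx=3,fy=3,interpolation=2)[:,:,::-1])"
```

```text
t 8.5 pos [0.4762 0.1112 0.1594] yaw 1.7213 tilt 0.15 w 0.201 F [ 1.   0.5 -1.6] 
 rz deg -0.15  shift cm [3.44 0.03 6.94]
side 188 196
top 73 147
```

View pics/g3side.png

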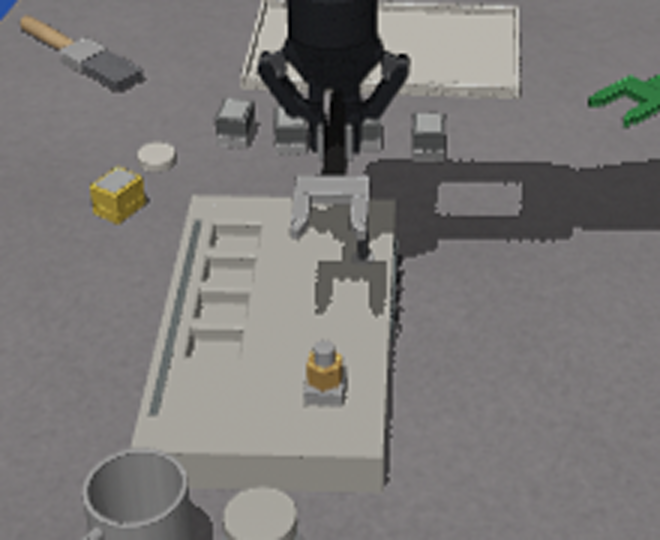

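```bash
python3 -c "
from h import *
c=cam('side')
f=lambda p:np.array(p)/3+[188,196]
print('stud',ray(c,f([[323,345]]),.0915).round(4), 'expected',[.4499,.2835])
print('head corners',ray(c,f([[299,178],[369,178]]),.1646).round(4))
w=ray(c,f([[193,196],[394,199],[134,453],[384,459]]),.04); print('slab corners',w.round(4), w.mean(0).round(4))
s=np.array([[.1,-.17],[-.1,-.17],[.1,.17],[-.1,.17]]); C,S=.9883,.1525
print('top-based',[(.5145+C*a-S*b,.1923+S*a+C*b) for a,b in s])
a=1.7213; t=np.array([np.cos(a),np.sin(a)]); n=np.array([-t[1],t[0]]); print('pred head c',np.array([.4762,.1112])+.04*t+.0315*n,np.array([.4762,.1112])+.04*t-.0315*n)
"
```

```text
stud [[0.4491 0.2835 0.0915]] expected [0.4499, 0.2835]
head corners [[0.4964 0.1612 0.1646]
 [0.4377 0.1499 0.1646]]
slab corners [[0.6359 0.0432 0.04  ]
 [0.4412 0.0108 0.04  ]
 [0.5812 0.3781 0.04  ]
 [0.3866 0.3477 0.04  ]] [0.5112 0.1949 0.04  ]
top-based [(np.float64(0.6392549999999999), np.float64(0.03953900000000002)), (np.float64(0.44159499999999996), np.float64(0.009038999999999991)), (np.float64(0.587405), np.float64(0.37556100000000003)), (np.float64(0.389745), np.float64(0.34506099999999995))]
pred head c [0.43905864 0.14602484] [0.50134647 0.15547082]
```

View pics/g3top.png

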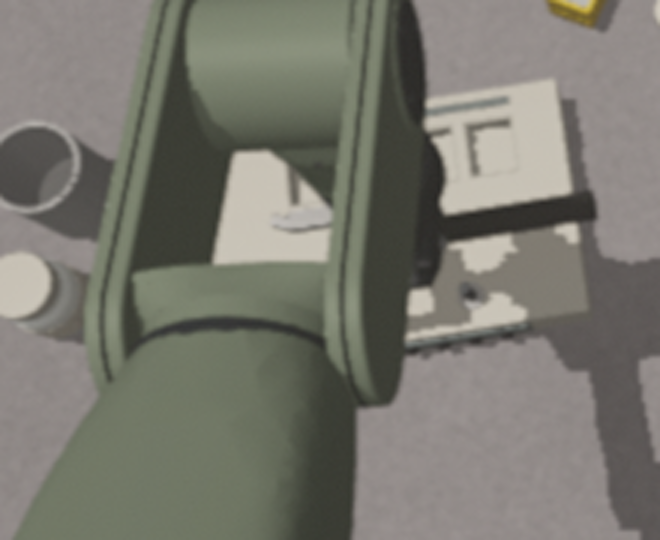

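>>> {"fn": "send_rows", "kwargs": {
  "plan": [3.4,0,0,0,0,-0.1,0,0,0,2,0,0,0,0,0,0,2,0,0,0,0,0,0,2,0,0,0,0,0,0,2,0,0,0,0,0,0,1.5,0,0,0,0,0,0,1.2,0,0,0,0,0,0,0,0,0,0,0,0,0,0,0,0,0,0]
}}

```text
t: 9.42
eef_pos: [0.4714, 0.1449, 0.0532]
orientation: [-3.14, 0.0, 1.722]
contact_force: [0.7, -0.3, -2.3]
width: 0.2
```

```bash
python3 -c "
from h import *
go(.4712,.1452,.05,1.724)
c=cam('side'); u,v=proj(c,[[.46,.24,.06]])[0].astype(int); v0=v-75;u0=u-100
b=c['color'][v0:v0+150,u0:u0+200]; print(u0,v0)
cv2.imwrite('pics/g4.png',cv2.resize(b,None,fx=4,fy=4,interpolation=2)[:,:,::-1])"
```

```text
t 9.4 pos [0.4714 0.1449 0.0532] yaw 1.7221 tilt 0.1 w 0.2 F [ 0.7 -0.3 -2.3] 
 rz deg -0.11  shift cm [ 0.03 -0.02  0.32]
195 233
```

View pics/g4.png

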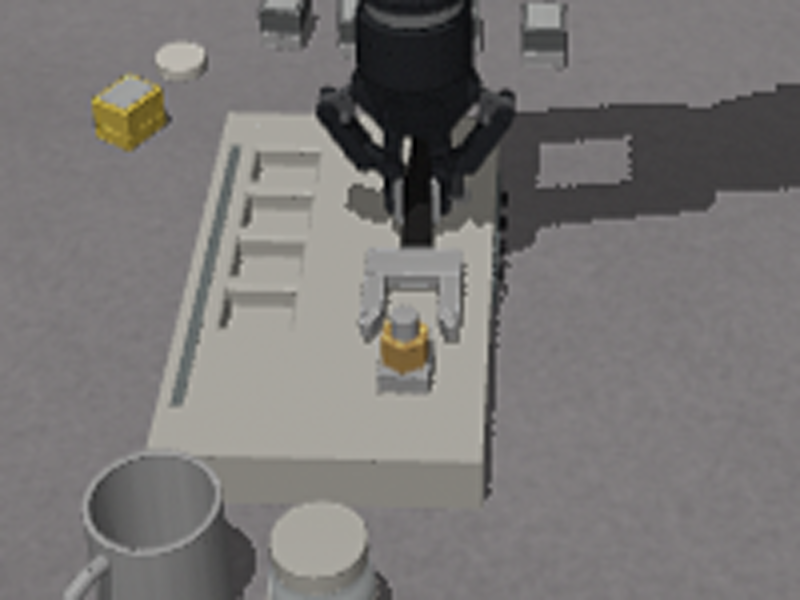

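>>> {"fn": "send_rows", "kwargs": {
  "plan": [0,0,0.2,0,0,0,0,0,0,0.25,0,0,0,0,0,0,0,0,0,0,0,0.5,0,0,0,0,0,0,0.5,0,0,0,0,0,0,0.5,0,0,0,0,0,0,0.5,0,0,0,0,0,0,0,0,0,0,0,0]
}}

```text
$.plan: bad value
```

```bash
python3 -c "
from h import *
go(.4624,.202,.049,1.724)"
```

```text
t 9.5 pos [0.4724 0.1452 0.0541] yaw 1.7224 tilt 0.03 w 0.2 F [-0.1  0.5 -0.8] 
 rz deg -0.09  shift cm [ 5.77 -0.12  0.51]
```

>>> {"fn": "send_rows", "kwargs": {
  "plan": [0,0,0.2,0,0,0,0,0,0,0.25,0,0,0,0,0,0,0,0,0,0,0,0.5,0,0,0,0,0,0,0.5,0,0,0,0,0,0,0.5,0,0,0,0,0,0,0.5,0,0,0,0,0,0,0,0,0,0,0,0,0]
}}

```text
t: 10.13
eef_pos: [0.4685, 0.1668, 0.0493]
orientation: [3.141, -0.0, 1.725]
contact_force: [-0.4, 0.1, -1.5]
width: 0.2
```

```bash
python3 -c "
from h import *
go(.4624,.202,.049,1.724)"
```

```text
t 10.1 pos [0.4685 0.1668 0.0493] yaw 1.7251 tilt 0.03 w 0.2 F [-0.4  0.1 -1.5] 
 rz deg 0.06  shift cm [ 3.57 -0.06  0.03]
```

No contact; tips should now be passing the nut. Continue.

>>> {"fn": "send_rows", "kwargs": {
  "plan": [0.5,0,0,0,0,0,0,0.5,0,0,0,0,0,0,0.5,0,0,0,0,0,0,0.5,0,0,0,0,0,0,0,0,0,0,0,0,0]
}}

```text
t: 10.55
eef_pos: [0.4654, 0.1863, 0.0492]
orientation: [-3.142, -0.0, 1.725]
contact_force: [1.0, 0.3, -1.3]
width: 0.197
```

```bash
python3 -c "
from h import *
go(.4624,.202,.049,1.724)"
```

```text
t 10.6 pos [0.4654 0.1863 0.0492] yaw 1.7247 tilt 0.02 w 0.197 F [ 1.   0.3 -1.3] 
 rz deg 0.04  shift cm [ 1.6  -0.06  0.02]
```

>>> {"fn": "send_rows", "kwargs": {
  "plan": [0.5,0,0,0,0,0,0,0.5,0,0,0,0,0,0,0.3,0,0,0,0,0,0,0.2,0,0,0,0,0,0,0,0,0,0,0,0,0]
}}

```text
t: 10.97
eef_pos: [0.4633, 0.2006, 0.0492]
orientation: [-3.142, -0.0, 1.724]
contact_force: [-0.2, -0.9, -1.9]
width: 0.198
```

```bash
python3 -c "
from h import *
go(.4624,.202,.049,1.724)
c=cam('side'); u,v=proj(c,[[.46,.27,.05]])[0].astype(int); v0=v-60;u0=u-60
b=c['color'][v0:v0+100,u0:u0+120]; print(u0,v0)
cv2.imwrite('pics/g5.png',cv2.resize(b,None,fx=6,fy=6,interpolation=2)[:,:,::-1])"
```

```text
t 11.0 pos [0.4633 0.2006 0.0492] yaw 1.7243 tilt 0.0 w 0.198 F [-0.2 -0.9 -1.9] 
 rz deg 0.02  shift cm [ 0.15 -0.06  0.02]
232 259
```

View pics/g5.png

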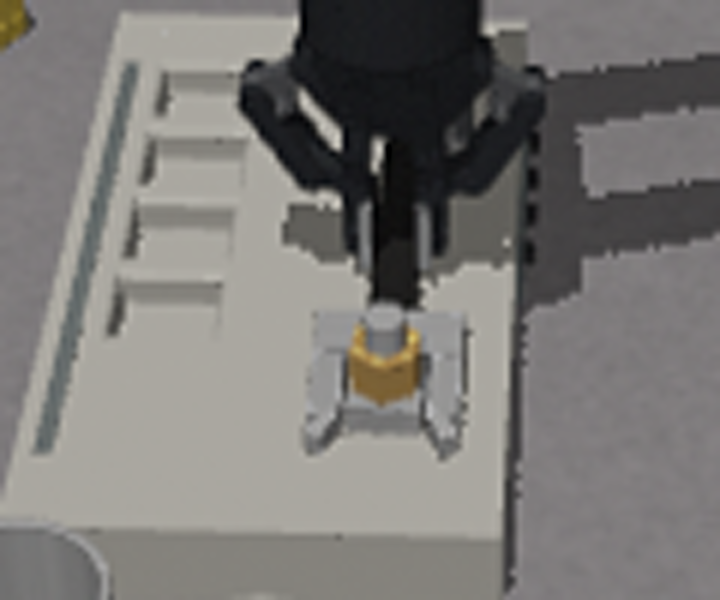

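>>> {"fn": "send_rows", "kwargs": {
  "plan": [0.1,0,0.15,0,0,0,0,0,0,0,0,0,0,0,0,0,0,0,0,0,0.6,0,0,0,0,0,0,1,0,0,0,0,0,0,1,0,0,0,0,0,0,1,0,0,0,0,0,0,1,0,0,-1,0,0,0,1,0,0,-2,0,0,0,1,0,0,-2,0,0,0,1,0,0,-2,0,0,0,1,0,0,0,0,0,0,1]
}}

```text
t: 12.02
eef_pos: [0.4669, 0.2022, 0.1229]
orientation: [3.132, -0.001, 1.724]
contact_force: [0.9, 0.6, 1.1]
width: 1.002
```

>>> {"fn": "send_rows", "kwargs": {
  "plan": [1.4,0,0,0,0,0,1,2.7,0,0,0,0,0,1,2.7,0,0,0,0,0,1,1.4,0,0,0,0,0,1,0,0,0,0,0,-7,1,0,0,0,0,0,-7,1,0,0,0,0,0,-7,1,0,0,0,0,0,-7,1,0,0,0,0,0,-7,1,0,0,0,0,0,-7,1,0,0,0,0,0,-7,1,0,0,0,0,0,-7,1]
}}

```text
t: 13.02
eef_pos: [0.4504, 0.2821, 0.1175]
orientation: [-3.141, -0.0, 2.707]
contact_force: [0.1, 0.5, 0.6]
width: 1.003
```

>>> {"fn": "send_rows", "kwargs": {
  "plan": [0,0,0,0,0,-6,1,0,0,0,0,0,0,1,0,0,0,0,0,0,1]
}}

```text
t: 13.27
eef_pos: [0.4505, 0.2821, 0.1175]
orientation: [-3.141, -0.0, 2.803]
contact_force: [0.3, -0.1, 0.3]
width: 1.004
```

```bash
python3 -c "
from h import *
go(.4495,.2835,.059,np.radians(161))
c=cam('side'); u,v=proj(c,[[.455,.25,.05]])[0].astype(int); v0=v-60;u0=u-60
b=c['color'][v0:v0+120,u0:u0+130]; print(u0,v0)
cv2.imwrite('pics/g6.png',cv2.resize(b,None,fx=5,fy=5,interpolation=2)[:,:,::-1])"
```

```text
t 13.3 pos [0.4505 0.2821 0.1175] yaw 2.8032 tilt 0.02 w 1.004 F [ 0.3 -0.1  0.3] 
 rz deg -0.39  shift cm [0.14 0.1  5.85]
236 254
```

View pics/g6.png

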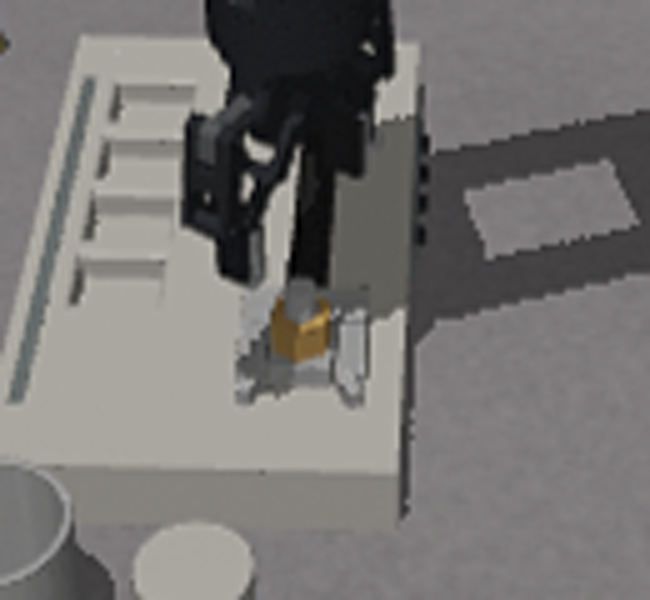

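>>> {"fn": "send_rows", "kwargs": {
  "plan": [0.14,0.1,0,0,0,4.5,1,0,0,1.5,0,0,0,1,0,0,1.5,0,0,0,1,0,0,1.5,0,0,0,1,0,0,1.35,0,0,0,1,0,0,0,0,0,0,1],
  "newtons": 50
}}

```text
t: 13.82
eef_pos: [0.4472, 0.2825, 0.0563]
orientation: [-3.137, -0.004, 2.725]
contact_force: [-0.4, 0.5, 0.6]
width: 1.001
```

>>> {"fn": "send_rows", "kwargs": {
  "plan": [0,0,0,0,0,0,0,0,0,0,0,0,0,0,0,0,0,0,0,0,0,0,0,0,0,0,0,0,0,0,0,0,0,0,0,0,0,0,0,0,0,0,0,0,0,0,0,0,0,0,0,0,0,0,0,0]
}}

```text
t: 14.48
eef_pos: [0.4501, 0.2831, 0.0606]
orientation: [-3.141, 0.001, 2.727]
contact_force: [-2.4, -3.4, 5.5]
width: 0.302
```

```bash
python3 -c "
from h import *
go(.4495,.2835,.059,np.radians(156)); print(observe()['ft_torque'].round(2))"
```

```text
t 14.5 pos [0.4501 0.2831 0.0606] yaw 2.7272 tilt 0.07 w 0.302 F [-2.4 -3.4  5.5] 
 rz deg 0.26  shift cm [0.07 0.01 0.16]
[-0.56  0.35 -0.09]
```

>>> {"fn": "send_rows", "kwargs": {
  "plan": [0,0,0,0,0,5,0,0,0,0,0,0,5,0,0,0,0,0,0,5,0,0,0,0,0,0,5,0,0,0,0,0,0,5,0,0,0,0,0,0,5,0,0,0,0,0,0,5,0,0,0,0,0,0,5,0,0,0,0,0,0,5,0,0,0,0,0,0,5,0,0,0,0,0,0,0,0]
}}

```text
t: 15.4
eef_pos: [0.4495, 0.2826, 0.0605]
orientation: [-3.14, 0.002, 1.853]
contact_force: [-2.1, -4.0, 8.1]
width: 0.302
```

```bash
python3 -c "
from h import *
go(.4495,.2835,.059,np.radians(156)); print(observe()['ft_torque'].round(2))
c=cam('side'); u,v=proj(c,[[.455,.25,.05]])[0].astype(int); v0=v-60;u0=u-60
b=c['color'][v0:v0+120,u0:u0+130]
cv2.imwrite('pics/g7.png',cv2.resize(b,None,fx=5,fy=5,interpolation=2)[:,:,::-1])"
```

```text
t 15.4 pos [0.4495 0.2826 0.0605] yaw 1.8527 tilt 0.15 w 0.302 F [-2.1 -4.   8.1] 
 rz deg -49.85  shift cm [0.04 0.09 0.15]
[-0.82  0.58  0.01]
```

View pics/g7.png

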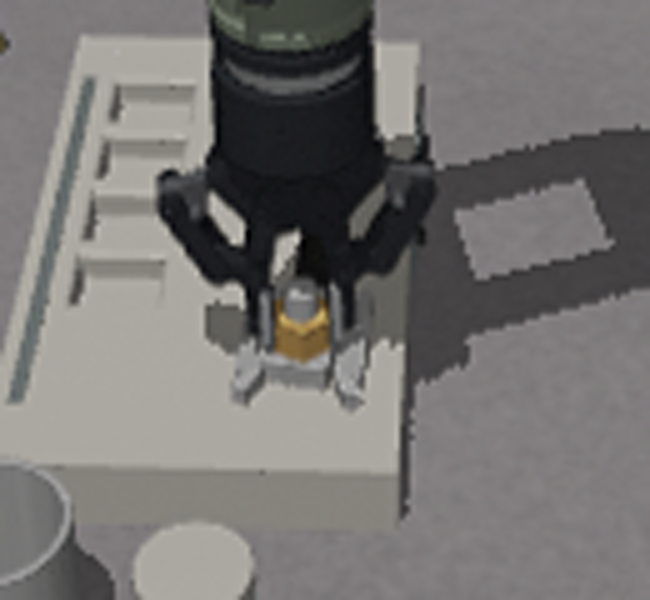

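>>> {"fn": "send_rows", "kwargs": {
  "plan": [0,0,0,0,0,6,0,0,0,0,0,0,6,0,0,0,0,0,0,6,0,0,0,0,0,0,6,0,0,0,0,0,0,6,0,0,0,0,0,0,6,0,0,0,0,0,0,6,0,0,0,0,0,0,6,0,0,0,0,0,0,6,0,0,0,0,0,0,6,0,0,0,0,0,0,6,0,0,0,0,0,0,4,0]
}}

```text
t: 16.45
eef_pos: [0.4485, 0.2829, 0.0605]
orientation: [3.141, 0.003, 0.63]
contact_force: [-5.1, -2.7, 10.1]
width: 0.302
```

```bash
python3 -c "
from h import *
go(.4495,.2835,.059,np.radians(31)); print(observe()['ft_torque'].round(2))"
```

```text
t 16.4 pos [0.4485 0.2829 0.0605] yaw 0.6298 tilt 0.19 w 0.302 F [-5.1 -2.7 10.1] 
 rz deg 5.09  shift cm [0.11 0.   0.15]
[-0.55  1.02  0.32]
```

>>> {"fn": "send_rows", "kwargs": {
  "plan": [0,0,0,0,0,2,0,0,0,0,0,0,2,0,0,0,0,0,0,0,0]
}}

```text
t: 16.7
eef_pos: [0.4485, 0.2829, 0.0605]
orientation: [3.141, 0.003, 0.563]
contact_force: [-5.2, -3.0, 10.6]
width: 0.3
```

```bash
python3 -c "
from h import *
go(.4495,.2835,.059,np.radians(31)); print(observe()['ft_torque'].round(2),observe()['tau'].round(2))"
```

```text
t 16.7 pos [0.4485 0.2829 0.0605] yaw 0.5631 tilt 0.19 w 0.3 F [-5.2 -3.  10.6] 
 rz deg 1.27  shift cm [0.12 0.01 0.15]
[-0.61  0.99  0.13] [ -0.21 -33.58 -23.9    0.35  -2.1    0.36]
```

>>> {"fn": "send_rows", "kwargs": {
  "plan": [0,0,0,0,0,2,0,0,0,0,0,0,2,0,0,0,0,0,0,2,0,0,0,0,0,0,0,0,0,0,0,0,0,0,0,0,0,0,0,0,0,0,0,0,0,0,0,0,0]
}}

```text
t: 17.28
eef_pos: [0.4485, 0.283, 0.0605]
orientation: [3.141, 0.003, 0.459]
contact_force: [-6.5, -4.0, 10.3]
width: 0.303
```

```bash
python3 -c "
from h import *
go(.4495,.2835,.059,np.radians(31)); print(observe()['ft_torque'].round(2),observe()['tau'].round(2))
c=cam('side'); u,v=proj(c,[[.455,.25,.05]])[0].astype(int); v0=v-60;u0=u-60
b=c['color'][v0:v0+120,u0:u0+130]
cv2.imwrite('pics/g8.png',cv2.resize(b,None,fx=5,fy=5,interpolation=2)[:,:,::-1])"
```

```text
t 17.3 pos [0.4485 0.283  0.0605] yaw 0.4591 tilt 0.19 w 0.303 F [-6.5 -4.  10.3] 
 rz deg -4.69  shift cm [0.11 0.01 0.15]
[-0.57  1.05  0.12] [ -0.34 -33.57 -23.9    0.25  -2.11   0.11]
```

>>> {"fn": "send_rows", "kwargs": {
  "plan": [0,0,0,0,0,0,0.5,0,0,0,0,0,0,1,0,0,0,0,0,0,1,0,0,0,0,0,0,1,0,0,-0.5,0,0,0,1,0,0,-2,0,0,0,1,0,0,-3,0,0,0,1,0,0,-3,0,0,0,1,0,0,0,0,0,0,1]
}}

```text
t: 18.08
eef_pos: [0.4543, 0.2857, 0.1511]
orientation: [3.141, -0.013, 0.458]
contact_force: [1.8, -0.2, 1.1]
width: 1.001
```

>>> {"fn": "send_rows", "kwargs": {
  "plan": [0,0,0,0,0,-7,1,0,0,0,0,0,-7,1,0,0,0,0,0,-7,1,0,0,0,0,0,-7,1,0,0,0,0,0,-7,1,0,0,0,0,0,-7,1,0,0,0,0,0,-7,1,0,0,0,0,0,-7,1,0,0,0,0,0,-7,1,0,0,0,0,0,-6.5,1,0,0,0,0,0,0,1]
}}

```text
t: 19.0
eef_pos: [0.4497, 0.2836, 0.1441]
orientation: [-3.142, -0.0, 1.673]
contact_force: [0.1, -0.2, 0.3]
width: 0.999
```

```bash
python3 -c "
from h import *
go(.4595,.2025,.049,1.67)
c=cam('side'); u,v=proj(c,[[.455,.23,.05]])[0].astype(int); v0=v-70;u0=u-60
b=c['color'][v0:v0+100,u0:u0+130]; print(u0,v0)
cv2.imwrite('pics/g9.png',cv2.resize(b,None,fx=6,fy=6,interpolation=2)[:,:,::-1])"
```

```text
t 19.0 pos [0.4497 0.2836 0.1441] yaw 1.6731 tilt 0.0 w 0.999 F [ 0.1 -0.2  0.3] 
 rz deg 0.18  shift cm [-8.17  0.17  9.51]
238 238
```

View pics/g9.png

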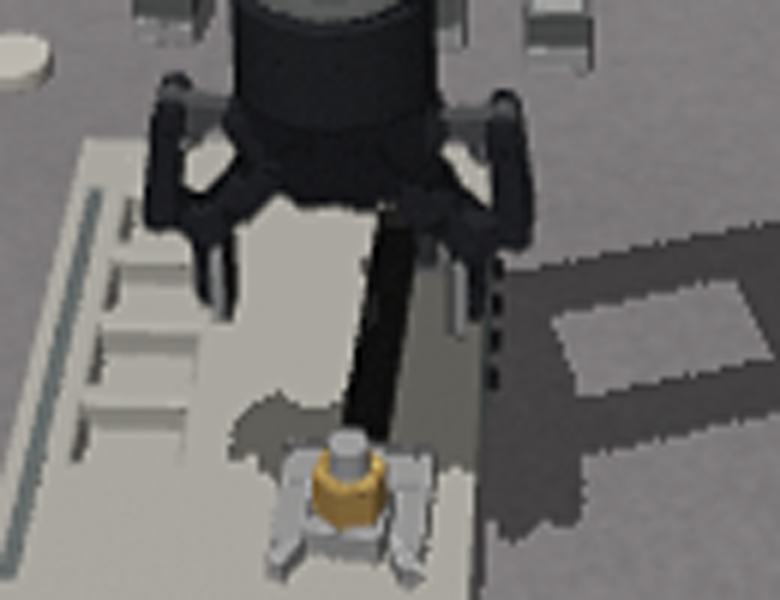

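```bash
python3 -c "
from h import *
c=cam('side')
w=ray(c,np.array([[397,215],[367,430]])/6+[238,238],.054)[:,:2]; print(w)
d=w[1]-w[0]; a=np.arctan2(d[1],d[0]); print(a); t=d/np.hypot(*d); o=w[1]-.04*t; print('origin?',o, o+.0825*t)
go(.4565,.2,.049,a)"
```

```text
[[0.46968918 0.09021322]
 [0.45146019 0.23701841]]
1.694335266958137
origin? [0.45638919 0.19732326] [0.44622313 0.27919451]
t 19.1 pos [0.4497 0.2836 0.1441] yaw 1.6684 tilt 0.0 w 1.002 F [ 0.2 -0.2  1.3] 
 rz deg -1.49  shift cm [-8.38 -0.36  9.51]
```

>>> {"fn": "send_rows", "kwargs": {
  "plan": [-2,0,0,0,0,-1.2,1,-3,0,0,0,0,0,1,-3.2,0,0,0,0,0,1,0,0,0,0,0,0,1,0,0,2,0,0,0,1,0,0,3,0,0,0,1,0,0,3,0,0,0,1,0,0,1.3,0,0,0,1,0,0,0,0,0,0,1],
  "newtons": 80
}}

```text
t: 19.85
eef_pos: [0.4557, 0.2015, 0.0475]
orientation: [-3.133, 0.001, 1.69]
contact_force: [-1.2, -0.4, -0.1]
width: 1.002
```

>>> {"fn": "send_rows", "kwargs": {
  "plan": [0,0,0,0,0,0,0,0,0,0,0,0,0,0,0,0,0,0,0,0,0,0,0,0,0,0,0,0,0,0,0,0,0,0,0,0,0,0,0,0,0,0,0,0,0,0,0,0,0,0,0,0,0,0,0,0]
}}

```text
t: 20.52
eef_pos: [0.459, 0.2023, 0.0526]
orientation: [-3.141, -0.0, 1.692]
contact_force: [-4.2, -0.1, 8.9]
width: 0.173
```

```bash
python3 -c "
from h import *
go(.531,-.334,.16,.246); print(observe()['ft_torque'].round(2))"
```

```text
t 20.5 pos [0.459  0.2023 0.0526] yaw 1.6922 tilt 0.05 w 0.173 F [-4.2 -0.1  8.9] 
 rz deg 82.86  shift cm [ -6.07  53.77 -10.74]
[-0.15  0.78 -0.01]
```

>>> {"fn": "send_rows", "kwargs": {
  "plan": [0,0,-0.15,0,0,0,0,-0.5,0,0,0,0,0,0,-0.7,0,0,0,0,0,0,-0.8,0,0,0,0,0,0,-0.8,0,0,0,0,0,0,-0.8,0,0,0,0,0,0,-0.8,0,0,0,0,0,0,-0.8,0,0,0,0,0,0,-0.8,0,0,0,0,0,0,-0.5,0,0,0,0,0,0,0,0,0,0,0,0,0]
}}

```text
t: 21.43
eef_pos: [0.4675, 0.1361, 0.0527]
orientation: [3.141, 0.001, 1.691]
contact_force: [0.8, -1.5, -0.2]
width: 0.17
```

>>> {"fn": "send_rows", "kwargs": {
  "plan": [0,0,-1,0,0,0,0,0,0,-2,0,0,0,0,0,0,-3,0,0,0,0,0,0,-3,0,0,0,0,0,0,-2,0,0,0,0,0,0,0,0,0,0,0]
}}

```text
t: 21.93
eef_pos: [0.471, 0.1384, 0.1684]
orientation: [3.13, 0.0, 1.693]
contact_force: [0.7, 0.8, -1.0]
width: 0.169
```

```bash
python3 -c "
from h import *
go(.531,-.334,.16); print(observe()['ft_torque'].round(2))
c=cam('side'); u,v=proj(c,[[.46,.22,.08]])[0].astype(int); v0=v-70;u0=u-60
b=c['color'][v0:v0+120,u0:u0+130]; print(u0,v0)
cv2.imwrite('pics/g10.png',cv2.resize(b,None,fx=5,fy=5,interpolation=2)[:,:,::-1])"
```

```text
t 21.9 pos [0.471  0.1384 0.1684] yaw 1.6931 tilt 0.64 w 0.169 F [ 0.7  0.8 -1. ] 
 rz deg 0.0  shift cm [-47.62   0.19   0.84]
[ 0.   -0.03 -0.01]
237 227
```

>>> {"fn": "send_rows", "kwargs": {
  "plan": [-3.97,0,0,0,0,0,0,-3.97,0,0,0,0,0,0,-3.97,0,0,0,0,0,0,-3.97,0,0,0,0,0,0,-3.97,0,0,0,0,0,0,-3.97,0,0,0,0,0,0,-3.97,0,0,0,0,0,0,-3.97,0,0,0,0,0,0,-3.97,0,0,0,0,0,0,-3.97,0,0,0,0,0,0,-3.97,0,0,0,0,0,0,-3.97,0,0,0,0,0,0]
}}

```text
t: 22.98
eef_pos: [0.5235, -0.3359, 0.1597]
orientation: [-3.138, -0.004, 1.692]
contact_force: [0.6, -0.1, -1.4]
width: 0.167
```

>>> {"fn": "send_rows", "kwargs": {
  "plan": [0,0,0,0,0,7.1,0,0,0,0,0,0,7.1,0,0,0,0,0,0,7.1,0,0,0,0,0,0,7.1,0,0,0,0,0,0,7.1,0,0,0,0,0,0,7.1,0,0,0,0,0,0,7.1,0,0,0,0,0,0,7.1,0,0,0,0,0,0,7.1,0,0,0,0,0,0,7.1,0,0,0,0,0,0,7.1,0,0,0,0,0,0,7.1,0]
}}

```text
t: 23.98
eef_pos: [0.5235, -0.3338, 0.1596]
orientation: [-3.137, 0.003, 0.2]
contact_force: [-0.2, 0.3, -2.5]
width: 0.165
```

>>> {"fn": "send_rows", "kwargs": {
  "plan": [0,0,0,0,0,0,0,0,0,0,0,0,0,0,0,0,0,0,0,0,0]
}}

```text
t: 24.23
eef_pos: [0.5242, -0.3345, 0.1611]
orientation: [-3.139, 0.002, 0.208]
contact_force: [0.1, 0.3, -1.4]
width: 0.172
```

```bash
python3 -c "
from h import *
go(.525,-.334,.013,.2)
c=cam('side'); u,v=proj(c,[[.54,-.334,.12]])[0].astype(int); v0=v-45;u0=u-75
b=c['color'][v0:v0+110,u0:u0+150]; print(u0,v0)
cv2.imwrite('pics/g11.png',cv2.resize(b,None,fx=5,fy=5,interpolation=2)[:,:,::-1])"
```

```text
t 24.2 pos [ 0.5242 -0.3345  0.1611] yaw 0.2081 tilt 0.16 w 0.172 F [ 0.1  0.3 -1.4] 
 rz deg 0.47  shift cm [ 0.09 -0.03 14.81]
234 137
```

View pics/g11.png

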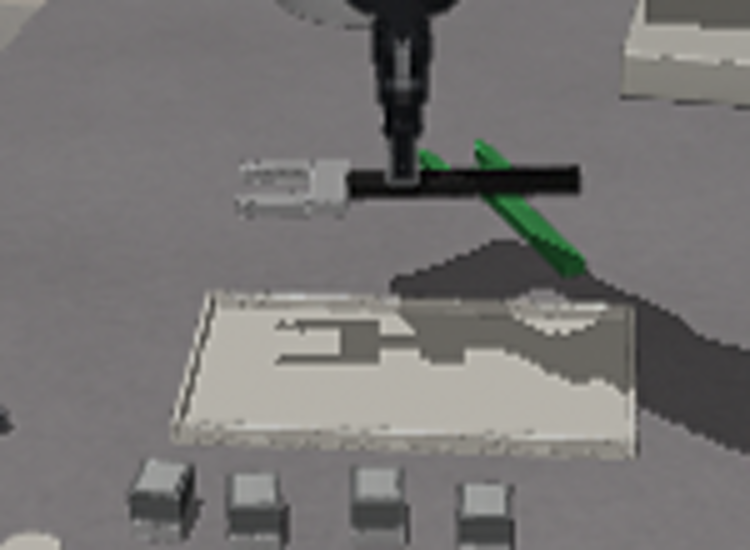

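>>> {"fn": "send_rows", "kwargs": {
  "plan": [0,0,2,0,0,0,0,0,0,3,0,0,0,0,0,0,3,0,0,0,0,0,0,3,0,0,0,0,0,0,1.5,0,0,0,0,0,0,1,0,0,0,0,0,0,0.5,0,0,0,0,0,0,0.3,0,0,0,0,0,0,0,0,0,0,0]
}}

```text
t: 25.03
eef_pos: [0.5255, -0.3357, 0.0203]
orientation: [3.141, -0.001, 0.206]
contact_force: [0.4, 0.2, -2.2]
width: 0.171
```

```bash
python3 -c "
from h import *
go(.525,-.334,.013,.2)"
```

```text
t 25.0 pos [ 0.5255 -0.3357  0.0203] yaw 0.2057 tilt 0.08 w 0.171 F [ 0.4  0.2 -2.2] 
 rz deg 0.33  shift cm [-0.01 -0.18  0.73]
```

>>> {"fn": "send_rows", "kwargs": {
  "plan": [0,0,0.2,0,0,0,0,0,0,0.2,0,0,0,0,0,0,0,0,0,0,0,0,0,0,0,0,0,0.5,0,0,0,0,0,0,1,0,0,0,0,0,0,1,0,0,0,0,0,0,1,0,0,-2,0,0,0,1,0,0,-4,0,0,0,1,0,0,-4,0,0,0,1,0,0,-4,0,0,0,1,0,0,0,0,0,0,1]
}}

```text
t: 26.03
eef_pos: [0.53, -0.3393, 0.1664]
orientation: [3.127, -0.011, 0.206]
contact_force: [0.4, -0.6, 1.2]
width: 1.0
```

>>> {"fn": "send_rows", "kwargs": {
  "plan": [0.46,-4.03,0,0,0,0,1,0.46,-4.03,0,0,0,0,1,0.46,-4.03,0,0,0,0,1,0.46,-4.03,0,0,0,0,1,0.46,-4.03,0,0,0,0,1,0.46,-4.03,0,0,0,0,1,0.46,-4.03,0,0,0,0,1,0.46,-4.03,0,0,0,0,1,0.46,-4.03,0,0,0,0,1,0.46,-4.03,0,0,0,0,1,0.46,-4.03,0,0,0,0,1,0,0,0,0,0,0,1]
}}

```text
t: 27.03
eef_pos: [0.4825, 0.1156, 0.1556]
orientation: [-3.138, -0.0, 0.213]
contact_force: [-0.3, -1.4, -0.1]
width: 1.0
```

```bash
cat >> h.py <<'E'
def plugs():
    "grey plug tops on the bench (z .036): x, y, angle of the long side, mod pi"
    c=cam("top"); S=2000; im=rect(c,.36,.80,-.24,.0,.036,S); h=cv2.cvtColor(im,cv2.COLOR_BGR2HSV)
    m=cv2.morphologyEx(((h[:,:,2]>160)&(h[:,:,1]<35)).astype(np.uint8),cv2.MORPH_OPEN,np.ones((7,7)))
    for k in cv2.findContours(m,0,2)[0]:
        if cv2.contourArea(k)<1000: continue
        (u,v),_,_=cv2.minAreaRect(k); b=cv2.boxPoints(cv2.minAreaRect(k)); e=max([b[1]-b[0],b[2]-b[1]],key=np.linalg.norm)
        print("blob",round(.80-v/S,4),round(-u/S,4),"long dir deg",np.degrees(np.arctan2(-e[0],-e[1])).round(1)%180,"size mm",(np.array(cv2.minAreaRect(k)[1])/S*1000).round(1))
E
python3 -c "
from h import *
go(.48,.15,.16)
plugs(); c=cam('top'); b=rect(c,.34,.70,-.46,-.09,.0155,1500); cv2.imwrite('pics/pt3.png',b)
h=cv2.cvtColor(b,cv2.COLOR_BGR2HSV)
m=(h[:,:,2]<90).astype(np.uint8)
for k in cv2.findContours(m,0,2)[0]:
    if cv2.contourArea(k)>2000: r=cv2.minAreaRect(k); print('dark',.70-r[0][1]/1500,-.09-r[0][0]/1500,np.array(r[1])/1.5,r[2])"
```

```text
t 27.0 pos [0.4825 0.1156 0.1556] yaw 0.2128 tilt 0.2 w 1.0 F [-0.3 -1.4 -0.1] 
 rz deg 0.0  shift cm [ 0.49 -3.42 -0.44]
blob 0.4327 -0.137 long dir deg 98.1 size mm [26.7 34.5]
blob 0.5043 -0.1439 long dir deg 101.3 size mm [26.5 34.5]
blob 0.5811 -0.1217 long dir deg 103.5 size mm [26.4 34.4]
blob 0.6433 -0.1239 long dir deg 92.2 size mm [26.4 34. ]
blob 0.573 -0.2278 long dir deg 0.0 size mm [175.   23.5]
blob 0.703 -0.0625 long dir deg 90.0 size mm [41. 41.]
dark 0.4851046956380208 -0.3438140055338542 [156.50907389  18.04659653] 78.56632232666016
```

```bash
python3 -c "
from h import *
go(.4327,-.137,.015,np.radians(8.1))"
```

```text
t 27.1 pos [0.4836 0.1106 0.1555] yaw 0.2095 tilt 0.03 w 0.997 F [-1.   0.6  0.4] 
 rz deg 3.9  shift cm [-8.53 23.79 14.05]
```

>>> {"fn": "send_rows", "kwargs": {
  "plan": [0,0,0,0,0,3.9,1,-1.07,2.97,0.4,0,0,0,1,-1.07,2.97,0.4,0,0,0,1,-1.07,2.97,0.4,0,0,0,1,-1.07,2.97,0.4,0,0,0,1,-1.07,2.97,0.4,0,0,0,1,-1.07,2.97,0.4,0,0,0,1,-1.07,2.97,0.4,0,0,0,1,-1.07,2.97,0.4,0,0,0,1,0,0,0,0,0,0,1,0,0,0,0,0,0,1,0,0,0,0,0,0,1]
}}

```text
t: 28.13
eef_pos: [0.4314, -0.1389, 0.1236]
orientation: [-3.141, 0.0, 0.135]
contact_force: [0.7, 0.2, -0.4]
width: 1.001
```

```bash
python3 -c "
from h import *
go(.4327,-.137,.015,np.radians(8.1))"
```

```text
t 28.1 pos [ 0.4314 -0.1389  0.1236] yaw 0.1345 tilt 0.02 w 1.001 F [ 0.7  0.2 -0.4] 
 rz deg -0.39  shift cm [ 0.16 -0.17 10.86]
```

>>> {"fn": "send_rows", "kwargs": {
  "plan": [0.16,-0.17,1,0,0,-0.4,1,0,0,3,0,0,0,1,0,0,3,0,0,0,1,0,0,2.5,0,0,0,1,0,0,1.3,0,0,0,1,0,0,0,0,0,0,0,0,0,0,0,0,0,0,0,0,0,0,0,0,0,0,0,0,0,0,0,0,0,0,0,0,0,0,0,0,0,0,0,0,0,0,0,0,0,0,0,0,0],
  "newtons": 70
}}

```text
t: 29.13
eef_pos: [0.4349, -0.1367, 0.0173]
orientation: [3.14, -0.003, 0.144]
contact_force: [0.6, 2.4, 7.2]
width: 0.474
```

```bash
python3 -c "
from h import *
go(.4327,-.137,.015,np.radians(8.1))"
```

```text
t 29.1 pos [ 0.4349 -0.1367  0.0173] yaw 0.1443 tilt 0.23 w 0.474 F [0.6 2.4 7.2] 
 rz deg 0.17  shift cm [-0.22 -0.    0.23]
```

>>> {"fn": "send_rows", "kwargs": {
  "plan": [0,0,-1,0,0,0,0,0,0,-3,0,0,0,0,0,0,-4,0,0,0,0,0,0,-4,0,0,0,0,0,0,0,0,0,-7,0,0,0,0,0,0,-7,0,0,0,0,0,0,-7,0,0,0,0,0,0,-7,0,0,0,0,0,0,-7,0,0,0,0,0,0,-7,0,0,0,0,0,0,-7,0,0,0,0,0,0,-7,0]
}}

```text
t: 30.13
eef_pos: [0.4324, -0.1359, 0.1359]
orientation: [-3.141, 0.0, 1.128]
contact_force: [0.3, -0.5, -0.9]
width: 0.475
```

>>> {"fn": "send_rows", "kwargs": {
  "plan": [0,0,0,0,0,-7,0,0,0,0,0,0,-7,0,0,0,0,0,0,-7,0,0,0,0,0,0,-7,0,0,0,0,0,0,-6.7,0,0,0,0,0,0,0,0,0,0,0,0,0,0,0]
}}

```text
t: 30.72
eef_pos: [0.4326, -0.136, 0.1358]
orientation: [-3.141, -0.0, 1.724]
contact_force: [0.5, 0.6, -0.8]
width: 0.475
```

```bash
python3 -c "
from h import *
go(.5578,.2394,.1,1.724)"
```

```text
t 30.7 pos [ 0.4326 -0.136   0.1358] yaw 1.7241 tilt 0.03 w 0.475 F [ 0.5  0.6 -0.8] 
 rz deg 0.01  shift cm [35.19 18.1   3.58]
```

>>> {"fn": "send_rows", "kwargs": {
  "plan": [3.52,1.81,0,0,0,0,0,3.52,1.81,0,0,0,0,0,3.52,1.81,0,0,0,0,0,3.52,1.81,0,0,0,0,0,3.52,1.81,0,0,0,0,0,3.52,1.81,0,0,0,0,0,3.52,1.81,0,0,0,0,0,3.52,1.81,0,0,0,0,0,3.52,1.81,0,0,0,0,0,3.52,1.81,0,0,0,0,0,0,0,0,0,0,0,0,0,0,0,0,0,0,0]
}}

```text
t: 31.72
eef_pos: [0.5569, 0.2418, 0.1354]
orientation: [-3.141, 0.0, 1.729]
contact_force: [-0.7, -0.9, -1.4]
width: 0.471
```

>>> {"fn": "send_rows", "kwargs": {
  "plan": [0,0,2,0,0,0,0,0,0,2,0,0,0,0,0,0,1.5,0,0,0,0,0,0,0.8,0,0,0,0,0,0,0,0,0,0,0,0,0,0,0,0,0,0,0,0,0,0,0,0,0]
}}

```text
t: 32.3
eef_pos: [0.558, 0.2395, 0.074]
orientation: [3.139, -0.0, 1.726]
contact_force: [0.6, -0.1, -1.1]
width: 0.478
```

```bash
python3 -c "
from h import *
go(.5578,.2394,.0413,1.724)
c=cam('side');cv2.imwrite('pics/p1.png',cv2.resize(c['color'][230:330,200:330],None,fx=6,fy=6,interpolation=2)[:,:,::-1])"
```

```text
t 32.3 pos [0.558  0.2395 0.074 ] yaw 1.726 tilt 0.12 w 0.478 F [ 0.6 -0.1 -1.1] 
 rz deg 0.12  shift cm [-0.   -0.03  3.27]
```

>>> {"fn": "send_rows", "kwargs": {
  "plan": [0,0,0.8,0,0,0,0,0,0,0.6,0,0,0,0,0,0,0.4,0,0,0,0,0,0,0.3,0,0,0,0,0,0,0.3,0,0,0,0,0,0,0,0,0,0,0]
}}

```text
t: 32.85
eef_pos: [0.5574, 0.2406, 0.0495]
orientation: [3.14, -0.001, 1.727]
contact_force: [0.6, 1.6, -0.6]
width: 0.479
```

```bash
python3 -c "
from h import *
go(.5578,.2394,.0413,1.724); print(observe()['ft_torque'].round(2))"
```

```text
t 32.9 pos [0.5574 0.2406 0.0495] yaw 1.7273 tilt 0.11 w 0.479 F [ 0.6  1.6 -0.6] 
 rz deg 0.19  shift cm [-0.12  0.02  0.82]
[ 0.34 -0.08 -0.01]
```

>>> {"fn": "send_rows", "kwargs": {
  "plan": [0,0,0.3,0,0,0,0,0,0,0.3,0,0,0,0,0,0,0.3,0,0,0,0,0,0,0.1,0,0,0,0,0,0,0,0,0,0,0,0,0,0,0,0,0,0]
}}

```text
t: 33.35
eef_pos: [0.5571, 0.2406, 0.0413]
orientation: [-3.141, -0.001, 1.727]
contact_force: [-7.8, 1.7, 18.1]
width: 0.475
```

```bash
python3 -c "
from h import *
go(.5578,.2394,.0413,1.724); print(observe()['ft_torque'].round(2))"
```

```text
t 33.4 pos [0.5571 0.2406 0.0413] yaw 1.7273 tilt 0.05 w 0.475 F [-7.8  1.7 18.1] 
 rz deg 0.19  shift cm [-0.12  0.05  0.  ]
[ 0.21  1.17 -0.07]
```

>>> {"fn": "send_rows", "kwargs": {
  "plan": [0,0,0,0,0,0,0.7,0,0,0,0,0,0,0.7,0,0,0,0,0,0,0.7,0,0,-1,0,0,0,0.7,0,0,-2,0,0,0,0.8,0,0,-3,0,0,0,1,0,0,-3,0,0,0,1,0,0,0,0,0,0,1,0,0,0,0,0,0,1]
}}

```text
t: 34.1
eef_pos: [0.5592, 0.2402, 0.1317]
orientation: [3.136, -0.0, 1.727]
contact_force: [0.2, 0.2, 0.2]
width: 1.0
```

```bash
python3 -c "
from h import *
plugs(); go(.5043,-.1439,.1,1.724)"
```

```text
blob 0.5043 -0.1438 long dir deg 101.3 size mm [26.3 34.1]
blob 0.5811 -0.1217 long dir deg 104.5 size mm [25.7 34. ]
blob 0.6435 -0.1239 long dir deg 92.5 size mm [25.9 33.8]
blob 0.5728 -0.228 long dir deg 0.0 size mm [174.5  23. ]
blob 0.703 -0.0628 long dir deg 90.0 size mm [40.  40.5]
t 34.1 pos [0.5575 0.2397 0.1295] yaw 1.7271 tilt 0.08 w 0.997 F [ 0.8  0.2 -0. ] 
 rz deg 0.18  shift cm [-37.1  -11.11   2.95]
```

>>> {"fn": "send_rows", "kwargs": {
  "plan": [-3.71,-1.11,0,0,0,0,1,-3.71,-1.11,0,0,0,0,1,-3.71,-1.11,0,0,0,0,1,-3.71,-1.11,0,0,0,0,1,-3.71,-1.11,0,0,0,0,1,-3.71,-1.11,0,0,0,0,1,-3.71,-1.11,0,0,0,0,1,-3.71,-1.11,0,0,0,0,1,-3.71,-1.11,0,0,0,0,1,-3.71,-1.11,0,0,0,0,1,0,0,0,0,0,7.1,1,0,0,0,0,0,7.1,1]
}}

```text
t: 35.15
eef_pos: [0.5033, -0.1461, 0.1267]
orientation: [-3.138, -0.001, 1.469]
contact_force: [-0.2, -0.3, -0.5]
width: 0.997
```

>>> {"fn": "send_rows", "kwargs": {
  "plan": [0,0,0,0,0,7.1,1,0,0,0,0,0,7.1,1,0,0,0,0,0,7.1,1,0,0,0,0,0,7.1,1,0,0,0,0,0,7.1,1,0,0,0,0,0,7.1,1,0,0,0,0,0,7.1,1,0,0,0,0,0,7.1,1,0,0,0,0,0,7.1,1,0,0,0,0,0,7.1,1,0,0,0,0,0,2.5,1,0,0,0,0,0,0,1]
}}

```text
t: 36.15
eef_pos: [0.5036, -0.1433, 0.1266]
orientation: [-3.139, 0.004, 0.196]
contact_force: [-0.8, 0.5, -0.8]
width: 1.0
```

>>> {"fn": "send_rows", "kwargs": {
  "plan": [0,0,0,0,0,0,1,0,0,0,0,0,0,1]
}}

```text
t: 36.32
eef_pos: [0.5044, -0.1437, 0.1276]
orientation: [-3.14, 0.002, 0.198]
contact_force: [0.0, -0.4, 0.2]
width: 1.0
```

```bash
python3 -c "
from h import *
go(.5043,-.1439,.015,np.radians(11.3))"
```

```text
t 36.3 pos [ 0.5044 -0.1437  0.1276] yaw 0.1976 tilt 0.13 w 1.0 F [ 0.  -0.4  0.2] 
 rz deg 0.02  shift cm [-1.000e-02  2.000e-02  1.126e+01]
```

>>> {"fn": "send_rows", "kwargs": {
  "plan": [0,0,2,0,0,0,1,0,0,3,0,0,0,1,0,0,3,0,0,0,1,0,0,2.2,0,0,0,1,0,0,1,0,0,0,1,0,0,0,0,0,0,0,0,0,0,0,0,0,0,0,0,0,0,0,0,0,0,0,0,0,0,0,0,0,0,0,0,0,0,0,0,0,0,0,0,0,0,0,0,0,0,0,0,0]
}}

```text
t: 37.32
eef_pos: [0.5074, -0.1449, 0.0189]
orientation: [3.139, -0.004, 0.197]
contact_force: [1.1, 0.4, 6.6]
width: 0.474
```

>>> {"fn": "send_rows", "kwargs": {
  "plan": [0,0,-1,0,0,0,0,0,0,-3,0,0,0,0,0,0,-4,0,0,0,0,0,0,-4,0,0,0,0,0,0,0,0,0,-7.1,0,0,0,0,0,0,-7.1,0,0,0,0,0,0,-7.1,0,0,0,0,0,0,-7.1,0,0,0,0,0,0,-7.1,0,0,0,0,0,0,-7.1,0,0,0,0,0,0,-7.1,0,0,0,0,0,0,-7.1,0]
}}

```text
t: 38.32
eef_pos: [0.5046, -0.1437, 0.1369]
orientation: [-3.141, 0.0, 1.194]
contact_force: [0.2, -1.1, -1.6]
width: 0.473
```

>>> {"fn": "send_rows", "kwargs": {
  "plan": [0,0,0,0,0,-7.1,0,0,0,0,0,0,-7.1,0,0,0,0,0,0,-7.1,0,0,0,0,0,0,-7.1,0,0,0,0,0,0,-2.4,0,0,0,0,0,0,0,0,0,0,0,0,0,0,0]
}}

```text
t: 38.9
eef_pos: [0.5048, -0.1438, 0.1369]
orientation: [-3.141, -0.0, 1.724]
contact_force: [-0.4, 0.1, -1.0]
width: 0.475
```

>>> {"fn": "send_rows", "kwargs": {
  "plan": [3.57,1.24,0,0,0,0,0,3.57,1.24,0,0,0,0,0,3.57,1.24,0,0,0,0,0,3.57,1.24,0,0,0,0,0,3.57,1.24,0,0,0,0,0,3.57,1.24,0,0,0,0,0,3.57,1.24,0,0,0,0,0,3.57,1.24,0,0,0,0,0,3.57,1.24,0,0,0,0,0,0,0,0,0,0,0,0,0,0,0,0,0,0,0,0,0,0,0,0,0,0]
}}

```text
t: 39.9
eef_pos: [0.5655, 0.1905, 0.1364]
orientation: [-3.141, 0.001, 1.726]
contact_force: [-0.8, 0.3, -0.5]
width: 0.472
```

```bash
python3 -c "
from h import *
go(.5649,.1910,.0413,1.727)"
```

```text
t 39.9 pos [0.5655 0.1905 0.1364] yaw 1.7257 tilt 0.07 w 0.472 F [-0.8  0.3 -0.5] 
 rz deg -0.08  shift cm [ 0.06 -0.05  9.51]
```

>>> {"fn": "send_rows", "kwargs": {
  "plan": [0.05,-0.05,2,0,0,0,0,0,0,2,0,0,0,0,0,0,2,0,0,0,0,0,0,1.2,0,0,0,0,0,0,0.4,0,0,0,0,0,0,0.3,0,0,0,0,0,0,0.3,0,0,0,0,0,0,0.3,0,0,0,0,0,0,0,0,0,0,0]
}}

```text
t: 40.65
eef_pos: [0.5638, 0.1902, 0.0577]
orientation: [-3.136, 0.001, 1.724]
contact_force: [-17.5, -1.6, 30.9]
width: 0.479
```

```bash
python3 -c "
from h import *
go(.5649,.1910,.042,1.727); print(observe()['ft_torque'].round(2))"
```

```text
t 40.6 pos [0.5638 0.1902 0.0577] yaw 1.7241 tilt 0.32 w 0.479 F [-17.5  -1.6  30.9] 
 rz deg -0.16  shift cm [0.06 0.12 1.57]
[-1.01  3.07 -0.27]
```

>>> {"fn": "send_rows", "kwargs": {
  "plan": [0,0,-0.8,0,0,0,0,0,0,-0.5,0,0,0,0,0,-0.25,0,0,0,0,0,0,0,0,0,0,0,0,0,0,0,0,0,0,0]
}}

```text
t: 41.07
eef_pos: [0.5625, 0.1904, 0.0641]
orientation: [-3.141, 0.0, 1.725]
contact_force: [0.1, -0.2, -1.6]
width: 0.471
```

```bash
python3 -c "
from h import *
go(.563,.1910,.042,1.727); print(observe()['ft_torque'].round(2))
c=cam('side');u,v=proj(c,[[.564,.19,.06]])[0].astype(int);cv2.imwrite('pics/p2.png',cv2.resize(c['color'][v-50:v+40,u-60:u+60],None,fx=6,fy=6,interpolation=2)[:,:,::-1])"
```

```text
t 41.1 pos [0.5625 0.1904 0.0641] yaw 1.725 tilt 0.05 w 0.471 F [ 0.1 -0.2 -1.6] 
 rz deg -0.12  shift cm [0.06 0.06 2.21]
[-0.02  0.   -0.01]
```

>>> {"fn": "send_rows", "kwargs": {
  "plan": [0,0,0.3,0,0,0,0,0,0,0.3,0,0,0,0,0,0,0.3,0,0,0,0,0,0,0.3,0,0,0,0,0,0,0,0,0,0,0]
}}

```text
t: 41.53
eef_pos: [0.5632, 0.1915, 0.0574]
orientation: [-3.141, -0.0, 1.726]
contact_force: [-11.7, -0.3, 27.6]
width: 0.474
```

```bash
python3 -c "
from h import *
go(.563,.1910,.042,1.727); print(observe()['ft_torque'].round(2))"
```

```text
t 41.5 pos [0.5632 0.1915 0.0574] yaw 1.7255 tilt 0.05 w 0.474 F [-11.7  -0.3  27.6] 
 rz deg -0.08  shift cm [-0.04 -0.03  1.54]
[-0.66  2.02 -0.32]
```

>>> {"fn": "send_rows", "kwargs": {
  "plan": [0,0,-0.8,0,0,0,0,0,0,-0.1,0,0,0,0,0,-0.2,0,0,0,0,0,0,0,0.4,0,0,0,0,0,0,0.3,0,0,0,0,0,0,0.2,0,0,0,0,0,0,0,0,0,0,0,0,0,0,0,0,0,0]
}}

```text
t: 42.2
eef_pos: [0.5612, 0.1905, 0.0581]
orientation: [-3.14, 0.0, 1.726]
contact_force: [-12.1, -2.8, 35.1]
width: 0.475
```

```bash
python3 -c "
from h import *
go(.563,.1910,.042,1.727); print(observe()['ft_torque'].round(2))"
```

```text
t 42.2 pos [0.5612 0.1905 0.0581] yaw 1.7257 tilt 0.09 w 0.475 F [-12.1  -2.8  35.1] 
 rz deg -0.08  shift cm [0.02 0.19 1.61]
[-0.64  2.96 -0.13]
```

>>> {"fn": "send_rows", "kwargs": {
  "plan": [0,0,-0.8,0,0,0,0,0,0,-0.8,0,0,0,0,0,0,0,0,0,0,0,0,0,0,0,0,0,0]
}}

```text
t: 42.53
eef_pos: [0.5606, 0.1903, 0.0678]
orientation: [-3.141, 0.0, 1.725]
contact_force: [0.0, 0.0, -1.4]
width: 0.471
```

```bash
python3 -c "
from h import *
go(.563,.1910,.042,1.727)
c=cam('side');u,v=proj(c,[[.564,.17,.06]])[0].astype(int);a=cv2.resize(c['color'][v-40:v+35,u-45:u+55],(800,600),interpolation=2)[:,:,::-1]
s=proj(c,[[.5649-.0155*0,.191,.04]]); print(u,v,s)
cv2.imwrite('pics/p3.png',a)"
```

```text
t 42.5 pos [0.5606 0.1903 0.0678] yaw 1.7254 tilt 0.05 w 0.471 F [ 0.   0.  -1.4] 
 rz deg -0.09  shift cm [0.03 0.24 2.58]
263 286 [[261.53004616 296.70482756]]
```

View pics/p3.png

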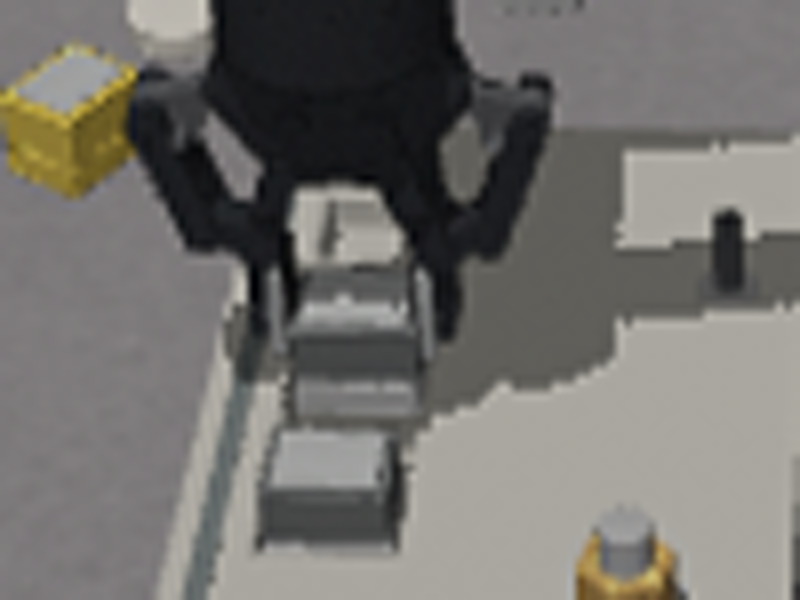

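```bash
python3 -c "
from h import *
c=cam('side'); t=np.array([-.153,.988,0]); n=np.array([.988,.153,0])
def pr(o,z,k=0): 
    P=[np.array([o[0],o[1],z])+.017*t+s*.021*n for s in(1,-1)]; return ((proj(c,P)-[218,246])*8).round(0).tolist()
print('home bottom at slab',pr((.5571,.2406),.04),'seen 258,548 398,550; top',pr((.5571,.2406),.06))
for z in (.045,.049,.053): print('held bottom',z,pr((.5606,.1903),z),'seen 293,415 418,418; top',pr((.5606,.1903),z+.036),'foot top',pr((.5606,.1903),z+.014))
"
```

```text
home bottom at slab [[256.0, 542.0], [387.0, 545.0]] seen 258,548 398,550; top [[251.0, 495.0], [383.0, 498.0]]
held bottom 0.045 [[290.0, 427.0], [417.0, 430.0]] seen 293,415 418,418; top [[283.0, 342.0], [412.0, 345.0]] foot top [[287.0, 394.0], [415.0, 397.0]]
held bottom 0.049 [[290.0, 417.0], [417.0, 420.0]] seen 293,415 418,418; top [[282.0, 333.0], [411.0, 336.0]] foot top [[287.0, 385.0], [415.0, 388.0]]
held bottom 0.053 [[289.0, 408.0], [416.0, 411.0]] seen 293,415 418,418; top [[281.0, 323.0], [410.0, 326.0]] foot top [[286.0, 375.0], [414.0, 378.0]]
```

>>> {"fn": "send_rows", "kwargs": {
  "plan": [0.2,0.4,0,0,0,0,0,0,0,0.5,0,0,0,0,0,0,0.4,0,0,0,0,0,0,0.3,0,0,0,0,0,0,0.3,0,0,0,0,0,0,0,0,0,0,0,0,0,0,0,0,0,0]
}}

```text
t: 43.22
eef_pos: [0.5641, 0.193, 0.0531]
orientation: [-3.14, -0.0, 1.725]
contact_force: [0.7, -0.0, -2.0]
width: 0.475
```

```bash
python3 -c "
from h import *
go(.5645,.1928,.042,1.727)"
```

```text
t 43.2 pos [0.5641 0.193  0.0531] yaw 1.7255 tilt 0.07 w 0.475 F [ 0.7 -0.  -2. ] 
 rz deg -0.09  shift cm [-0.03  0.04  1.11]
```

Free now: it is entering the socket (z .053 without force). Continue.

>>> {"fn": "send_rows", "kwargs": {
  "plan": [0,0,0.3,0,0,0,0,0,0,0.3,0,0,0,0,0,0,0.3,0,0,0,0,0,0,0.2,0,0,0,0,0,0,0,0,0,0,0,0,0,0,0,0,0,0]
}}

```text
t: 43.72
eef_pos: [0.5646, 0.193, 0.0431]
orientation: [-3.142, 0.0, 1.726]
contact_force: [-0.8, 0.2, 2.5]
width: 0.47
```

```bash
python3 -c "
from h import *
go(.5645,.1928,.042,1.727)"
```

```text
t 43.7 pos [0.5646 0.193  0.0431] yaw 1.7256 tilt 0.01 w 0.47 F [-0.8  0.2  2.5] 
 rz deg -0.08  shift cm [-0.02 -0.02  0.11]
```

>>> {"fn": "send_rows", "kwargs": {
  "plan": [0,0,0.2,0,0,0,0,0,0,0.1,0,0,0,0,0,0,0,0,0,0,0.7,0,0,0,0,0,0,0.7,0,0,0,0,0,0,0.7,0,0,-1,0,0,0,0.7,0,0,-2.5,0,0,0,0.8,0,0,-3,0,0,0,1,0,0,-3,0,0,0,1,0,0,0,0,0,0,1,0,0,0,0,0,0,1,0,0,0,0,0,0,1]
}}

```text
t: 44.72
eef_pos: [0.5643, 0.1929, 0.1346]
orientation: [-3.141, 0.0, 1.725]
contact_force: [0.2, -0.3, -0.8]
width: 1.004
```

```bash
python3 -c "
from h import *
plugs(); go(.5813,-.1217,.125,1.725)"
```

```text
blob 0.581 -0.1217 long dir deg 104.0 size mm [26.2 34.3]
blob 0.6433 -0.1241 long dir deg 92.3 size mm [26.4 34.4]
blob 0.573 -0.2278 long dir deg 0.0 size mm [175.   23.5]
blob 0.703 -0.0625 long dir deg 90.0 size mm [41. 41.]
t 44.8 pos [0.5635 0.1928 0.1335] yaw 1.7255 tilt 0.14 w 0.999 F [ 0.1 -0.1 -0.4] 
 rz deg 0.03  shift cm [-31.35  -3.07   0.85]
```

>>> {"fn": "send_rows", "kwargs": {
  "plan": [-3.92,-0.38,0.1,0,0,0,1,-3.92,-0.38,0.1,0,0,0,1,-3.92,-0.38,0.1,0,0,0,1,-3.92,-0.38,0.1,0,0,0,1,-3.92,-0.38,0.1,0,0,0,1,-3.92,-0.38,0.1,0,0,0,1,-3.92,-0.38,0.1,0,0,0,1,-3.92,-0.38,0.1,0,0,0,1,0,0,0,0,0,7.07,1,0,0,0,0,0,7.07,1,0,0,0,0,0,7.07,1,0,0,0,0,0,7.07,1]
}}

```text
t: 45.77
eef_pos: [0.5812, -0.1216, 0.1242]
orientation: [-3.137, -0.0, 1.225]
contact_force: [0.0, 0.2, -0.1]
width: 0.999
```

>>> {"fn": "send_rows", "kwargs": {
  "plan": [0,0,0,0,0,7.07,1,0,0,0,0,0,7.07,1,0,0,0,0,0,7.07,1,0,0,0,0,0,7.07,1,0,0,0,0,0,7.07,1,0,0,0,0,0,7.07,1,0,0,0,0,0,7.07,1,0,0,0,0,0,7.07,1,0,0,0,0,0,0,1,0,0,0,0,0,0,1,0,0,0,0,0,0,1]
}}

```text
t: 46.68
eef_pos: [0.5821, -0.1213, 0.1255]
orientation: [-3.14, 0.002, 0.247]
contact_force: [0.2, 0.6, 1.8]
width: 1.003
```

```bash
python3 -c "
from h import *
go(.581,-.1217,.015,np.radians(14))"
```

```text
t 46.7 pos [ 0.5821 -0.1213  0.1255] yaw 0.2474 tilt 0.13 w 1.003 F [0.2 0.6 1.8] 
 rz deg 0.17  shift cm [-0.12  0.02 11.05]
```

>>> {"fn": "send_rows", "kwargs": {
  "plan": [-0.1,0,2,0,0,0,1,0,0,3,0,0,0,1,0,0,3,0,0,0,1,0,0,2,0,0,0,1,0,0,1,0,0,0,1,0,0,0,0,0,0,0,0,0,0,0,0,0,0,0,0,0,0,0,0,0,0,0,0,0,0,0,0,0,0,0,0,0,0,0,0,0,0,0,0,0,0,0,0,0,0,0,0,0]
}}

```text
t: 47.68
eef_pos: [0.5841, -0.1225, 0.0192]
orientation: [3.139, -0.004, 0.245]
contact_force: [-0.8, -0.4, 7.2]
width: 0.475
```

>>> {"fn": "send_rows", "kwargs": {
  "plan": [0,0,-1,0,0,0,0,0,0,-3,0,0,0,0,0,0,-4,0,0,0,0,0,0,-4,0,0,0,0,0,0,0,0,0,-7.06,0,0,0,0,0,0,-7.06,0,0,0,0,0,0,-7.06,0,0,0,0,0,0,-7.06,0,0,0,0,0,0,-7.06,0,0,0,0,0,0,-7.06,0,0,0,0,0,0,-7.06,0,0,0,0,0,0,-7.06,0]
}}

```text
t: 48.68
eef_pos: [0.5813, -0.1215, 0.1369]
orientation: [-3.141, 0.0, 1.237]
contact_force: [0.2, -0.3, -0.5]
width: 0.47
```

>>> {"fn": "send_rows", "kwargs": {
  "plan": [0,0,0,0,0,-7.06,0,0,0,0,0,0,-7.06,0,0,0,0,0,0,-7.06,0,0,0,0,0,0,-7.06,0,3.75,0.46,0,0,0,0,0,3.75,0.46,0,0,0,0,0,3.75,0.46,0,0,0,0,0,3.75,0.46,0,0,0,0,0,3.75,0.46,0,0,0,0,0,3.75,0.46,0,0,0,0,0,3.75,0.46,0,0,0,0,0,0,0,0,0,0,0,0]
}}

```text
t: 49.68
eef_pos: [0.5723, 0.1493, 0.1371]
orientation: [-3.142, -0.004, 1.73]
contact_force: [0.3, -1.1, -1.1]
width: 0.474
```

>>> {"fn": "send_rows", "kwargs": {
  "plan": [0,0,0,0,0,0,0,0,0,0,0,0,0,0]
}}

```text
t: 49.85
eef_pos: [0.5734, 0.1424, 0.1368]
orientation: [-3.141, 0.001, 1.724]
contact_force: [0.6, 0.6, -2.0]
width: 0.475
```

```bash
python3 -c "
from h import *
go(.5723,.1432,.042,1.7255)"
```

```text
t 49.9 pos [0.5734 0.1424 0.1368] yaw 1.7244 tilt 0.05 w 0.475 F [ 0.6  0.6 -2. ] 
 rz deg -0.07  shift cm [ 0.1  -0.1   9.48]
```

>>> {"fn": "send_rows", "kwargs": {
  "plan": [0.1,-0.1,2,0,0,0,0,0,0,2,0,0,0,0,0,0,2,0,0,0,0,0,0,1.2,0,0,0,0,0,0,0.4,0,0,0,0,0,0,0.3,0,0,0,0,0,0,0.3,0,0,0,0,0,0,0.3,0,0,0,0,0,0,0,0,0,0,0,0,0,0,0,0,0,0]
}}

```text
t: 50.68
eef_pos: [0.5711, 0.1428, 0.0574]
orientation: [-3.136, -0.0, 1.722]
contact_force: [-17.4, -0.6, 31.1]
width: 0.474
```

```bash
python3 -c "
from h import *
go(.5723,.1432,.0432,1.7255)"
```

```text
t 50.7 pos [0.5711 0.1428 0.0574] yaw 1.7222 tilt 0.3 w 0.474 F [-17.4  -0.6  31.1] 
 rz deg -0.19  shift cm [0.02 0.12 1.42]
```

>>> {"fn": "send_rows", "kwargs": {
  "plan": [0,0,-0.9,0,0,0,0,0.07,-0.13,-0.2,0,0,0,0,0,0,0,0,0,0,0,0,0,0,0,0,0,0]
}}

```text
t: 51.02
eef_pos: [0.5717, 0.1435, 0.0628]
orientation: [3.141, 0.0, 1.723]
contact_force: [0.0, 0.3, -1.5]
width: 0.469
```

```bash
python3 -c "
from h import *
go(.5718,.1438,.0432,1.7255)"
```

```text
t 51.0 pos [0.5717 0.1435 0.0628] yaw 1.7227 tilt 0.04 w 0.469 F [ 0.   0.3 -1.5] 
 rz deg -0.16  shift cm [0.03 0.02 1.96]
```

>>> {"fn": "send_rows", "kwargs": {
  "plan": [0,0,0.4,0,0,0,0,0,0,0.3,0,0,0,0,0,0,0.3,0,0,0,0,0,0,0.1,0,0,0,0,0,0,0,0,0,0,0,0,0,0,0,0,0,0]
}}

```text
t: 51.52
eef_pos: [0.571, 0.1439, 0.0512]
orientation: [-3.141, -0.0, 1.723]
contact_force: [0.5, 0.4, -0.5]
width: 0.471
```

```bash
python3 -c "
from h import *
go(.5718,.1438,.0432,1.7255)"
```

```text
t 51.5 pos [0.571  0.1439 0.0512] yaw 1.7235 tilt 0.06 w 0.471 F [ 0.5  0.4 -0.5] 
 rz deg -0.12  shift cm [-0.02  0.08  0.8 ]
```

In. Press home, release, rise and measure the last plug.

>>> {"fn": "send_rows", "kwargs": {
  "plan": [0,0,0.3,0,0,0,0,0,0,0.3,0,0,0,0,0,0,0.3,0,0,0,0,0,0,0.2,0,0,0,0,0,0,0,0,0,0,0]
}}

```text
t: 51.93
eef_pos: [0.5713, 0.1438, 0.0431]
orientation: [-3.14, 0.0, 1.724]
contact_force: [-6.7, -1.8, 14.3]
width: 0.47
```

```bash
python3 -c "
from h import *
go(.5718,.1438,.0432,1.7255)"
```

```text
t 51.9 pos [0.5713 0.1438 0.0431] yaw 1.7238 tilt 0.07 w 0.47 F [-6.7 -1.8 14.3] 
 rz deg -0.1  shift cm [-0.01  0.05 -0.01]
```

>>> {"fn": "send_rows", "kwargs": {
  "plan": [0,0,0,0,0,0,0.7,0,0,0,0,0,0,0.7,0,0,0,0,0,0,0.7,0,0,-1,0,0,0,0.7,0,0,-2.5,0,0,0,0.8,0,0,-3,0,0,0,1,0,0,-2.5,0,0,0,1,0,0,0,0,0,0,1,0,0,0,0,0,0,1,0,0,0,0,0,0,1]
}}

```text
t: 52.77
eef_pos: [0.5708, 0.1439, 0.1304]
orientation: [-3.141, -0.0, 1.723]
contact_force: [-0.5, 0.0, -0.4]
width: 0.998
```

```bash
python3 -c "
from h import *
plugs(); go(.6433,-.1241,.125,1.7235)"
```

```text
blob 0.6434 -0.1241 long dir deg 92.5 size mm [26.8 34.4]
blob 0.5728 -0.2278 long dir deg 0.0 size mm [176.5  23.5]
blob 0.7032 -0.0628 long dir deg 135.0 size mm [41.  41.7]
t 52.8 pos [0.5702 0.1438 0.1295] yaw 1.7234 tilt 0.15 w 1.002 F [-0.5  0.1 -0.5] 
 rz deg -0.0  shift cm [-27.59   3.15   0.45]
```

>>> {"fn": "send_rows", "kwargs": {
  "plan": [-3.94,0.45,0.05,0,0,0,1,-3.94,0.45,0.05,0,0,0,1,-3.94,0.45,0.05,0,0,0,1,-3.94,0.45,0.05,0,0,0,1,-3.94,0.45,0.05,0,0,0,1,-3.94,0.45,0.05,0,0,0,1,-3.94,0.45,0.05,0,0,0,1,0,0,0,0,0,6.88,1,0,0,0,0,0,6.88,1,0,0,0,0,0,6.88,1,0,0,0,0,0,6.88,1]
}}

```text
t: 53.73
eef_pos: [0.6428, -0.1241, 0.1245]
orientation: [-3.137, -0.0, 1.236]
contact_force: [-0.5, -0.5, -0.3]
width: 0.999
```

>>> {"fn": "send_rows", "kwargs": {
  "plan": [0,0,0,0,0,6.88,1,0,0,0,0,0,6.88,1,0,0,0,0,0,6.88,1,0,0,0,0,0,6.88,1,0,0,0,0,0,6.88,1,0,0,0,0,0,6.88,1,0,0,0,0,0,6.88,1,0,0,0,0,0,6.88,1,0,0,0,0,0,6.88,1,0,0,0,0,0,6.88,1,0,0,0,0,0,0,1,0,0,0,0,0,0,1]
}}

```text
t: 54.73
eef_pos: [0.6433, -0.1235, 0.1253]
orientation: [-3.14, 0.003, 0.045]
contact_force: [-0.1, -0.7, 1.0]
width: 1.0
```

>>> {"fn": "send_rows", "kwargs": {
  "plan": [0,0,0,0,0,0,1,0,0,0,0,0,0,1]
}}

```text
t: 54.9
eef_pos: [0.644, -0.1238, 0.1265]
orientation: [-3.141, 0.001, 0.044]
contact_force: [-0.5, 0.2, 0.5]
width: 0.997
```

```bash
python3 -c "
from h import *
go(.6434,-.1241,.015,np.radians(2.4))"
```

```text
t 54.9 pos [ 0.644  -0.1238  0.1265] yaw 0.044 tilt 0.07 w 0.997 F [-0.5  0.2  0.5] 
 rz deg 0.12  shift cm [-0.06  0.03 11.15]
```

>>> {"fn": "send_rows", "kwargs": {
  "plan": [-0.06,0.03,2,0,0,0,1,0,0,3,0,0,0,1,0,0,3,0,0,0,1,0,0,2,0,0,0,1,0,0,1.1,0,0,0,1,0,0,0,0,0,0,0,0,0,0,0,0,0,0,0,0,0,0,0,0,0,0,0,0,0,0,0,0,0,0,0,0,0,0,0,0,0,0,0,0,0,0,0,0,0,0,0,0,0]
}}

```text
t: 55.9
eef_pos: [0.6461, -0.125, 0.019]
orientation: [3.14, -0.005, 0.042]
contact_force: [0.6, -0.1, 6.3]
width: 0.468
```

>>> {"fn": "send_rows", "kwargs": {
  "plan": [0,0,-1,0,0,0,0,0,0,-3,0,0,0,0,0,0,-4,0,0,0,0,0,0,-4,0,0,0,0,0,0,0,0,0,-6.87,0,0,0,0,0,0,-6.87,0,0,0,0,0,0,-6.87,0,0,0,0,0,0,-6.87,0,0,0,0,0,0,-6.87,0,0,0,0,0,0,-6.87,0,0,0,0,0,0,-6.87,0,0,0,0,0,0,-6.87,0]
}}

```text
t: 56.9
eef_pos: [0.6431, -0.124, 0.1363]
orientation: [-3.14, 0.0, 1.008]
contact_force: [-0.8, -0.8, -0.5]
width: 0.476
```

>>> {"fn": "send_rows", "kwargs": {
  "plan": [0,0,0,0,0,-6.87,0,0,0,0,0,0,-6.87,0,0,0,0,0,0,-6.87,0,0,0,0,0,0,-6.87,0,0,0,0,0,0,-6.87,0,0,0,0,0,0,-6.87,0,3.76,-0.51,0,0,0,0,0,3.76,-0.51,0,0,0,0,0,3.76,-0.51,0,0,0,0,0,3.76,-0.51,0,0,0,0,0,3.76,-0.51,0,0,0,0,0,3.76,-0.51,0,0,0,0,0]
}}

```text
t: 57.9
eef_pos: [0.5784, 0.0958, 0.1364]
orientation: [-3.141, -0.0, 1.721]
contact_force: [0.3, -0.0, -0.7]
width: 0.475
```

>>> {"fn": "send_rows", "kwargs": {
  "plan": [0,0,0,0,0,0,0,0,0,0,0,0,0,0,0,0,0,0,0,0,0]
}}

```text
t: 58.15
eef_pos: [0.5796, 0.0943, 0.1365]
orientation: [-3.142, 0.001, 1.722]
contact_force: [0.6, -0.1, -1.0]
width: 0.471
```

```bash
python3 -c "
from h import *
go(.5788,.0945,.0432,1.7235)"
```

```text
t 58.1 pos [0.5796 0.0943 0.1365] yaw 1.722 tilt 0.04 w 0.471 F [ 0.6 -0.1 -1. ] 
 rz deg -0.09  shift cm [ 0.03 -0.07  9.33]
```

>>> {"fn": "send_rows", "kwargs": {
  "plan": [0.03,-0.08,2,0,0,0,0,0,0,2,0,0,0,0,0,0,2,0,0,0,0,0,0,1.2,0,0,0,0,0,0,0.4,0,0,0,0,0,0,0.3,0,0,0,0,0,0,0.3,0,0,0,0,0,0,0.2,0,0,0,0,0,0,0,0,0,0,0,0,0,0,0,0,0,0]
}}

```text
t: 58.98
eef_pos: [0.5777, 0.0929, 0.0581]
orientation: [-3.136, 0.001, 1.721]
contact_force: [-15.8, -2.2, 32.1]
width: 0.476
```

```bash
python3 -c "
from h import *
go(.5788,.0945,.0432,1.7235)"
```

```text
t 59.0 pos [0.5777 0.0929 0.0581] yaw 1.7206 tilt 0.34 w 0.476 F [-15.8  -2.2  32.1] 
 rz deg -0.17  shift cm [0.14 0.13 1.49]
```

>>> {"fn": "send_rows", "kwargs": {
  "plan": [0,0,-0.9,0,0,0,0,0.12,-0.08,-0.1,0,0,-0.1,0,0,0,0,0,0,0,0,0,0,0,0,0,0,0]
}}

```text
t: 59.32
eef_pos: [0.5783, 0.0952, 0.0621]
orientation: [3.141, 0.0, 1.722]
contact_force: [0.3, -0.3, -1.3]
width: 0.473
```

```bash
python3 -c "
from h import *
go(.5788,.0945,.0432,1.7235)"
```

```text
t 59.3 pos [0.5783 0.0952 0.0621] yaw 1.7222 tilt 0.03 w 0.473 F [ 0.3 -0.3 -1.3] 
 rz deg -0.08  shift cm [-0.08  0.04  1.89]
```

>>> {"fn": "send_rows", "kwargs": {
  "plan": [0,0,0.4,0,0,0,0,0,0,0.3,0,0,0,0,0,0,0.3,0,0,0,0,0,0,0.1,0,0,0,0,0,0,0,0,0,0,0,0,0,0,0,0,0,0]
}}

```text
t: 59.82
eef_pos: [0.5783, 0.0955, 0.0507]
orientation: [3.141, 0.0, 1.723]
contact_force: [2.8, -0.5, -2.7]
width: 0.476
```

```bash
python3 -c "
from h import *
go(.5788,.0945,.0432,1.7235)"
```

```text
t 59.8 pos [0.5783 0.0955 0.0507] yaw 1.7228 tilt 0.03 w 0.476 F [ 2.8 -0.5 -2.7] 
 rz deg -0.04  shift cm [-0.11  0.04  0.75]
```

>>> {"fn": "send_rows", "kwargs": {
  "plan": [0,0,0.3,0,0,0,0,0,0,0.3,0,0,0,0,0,0,0.3,0,0,0,0,0,0,0.2,0,0,0,0,0,0,0,0,0,0,0]
}}

```text
t: 60.23
eef_pos: [0.5784, 0.0955, 0.0429]
orientation: [-3.141, 0.0, 1.723]
contact_force: [-5.7, -0.6, 16.0]
width: 0.472
```

```bash
python3 -c "
from h import *
go(.5783,.0955,.0432,1.7235)"
```

```text
t 60.2 pos [0.5784 0.0955 0.0429] yaw 1.7229 tilt 0.02 w 0.472 F [-5.7 -0.6 16. ] 
 rz deg -0.03  shift cm [ 0.   -0.   -0.03]
```

>>> {"fn": "send_rows", "kwargs": {
  "plan": [0,0,0,0,0,0,0.7,0,0,0,0,0,0,0.7,0,0,0,0,0,0,0.7,0,0,-1,0,0,0,0.7,0,0,-2.5,0,0,0,0.8,0,0,-3,0,0,0,1,0,0,-3.5,0,0,0,1,-3,-3,-3,0,0,0,1,-2,-3,-2,0,0,0,1,0,0,0,0,0,0,1,0,0,0,0,0,0,1,0,0,0,0,0,0,1]
}}

```text
t: 61.23
eef_pos: [0.5311, 0.0439, 0.1843]
orientation: [3.141, -0.0, 1.722]
contact_force: [0.6, 0.7, -0.6]
width: 0.999
```

```bash
python3 -c "
from h import *
plugs(); go(.4,.0,.2)
c=cam('top'); S=2000; im=rect(c,.38,.65,.0,.385,.06,S); h=cv2.cvtColor(im,cv2.COLOR_BGR2HSV); g=cv2.cvtColor(im,cv2.COLOR_BGR2GRAY)
for X,Y in((.5807,.0912),(.5731,.1406),(.5654,.19),(.5578,.2394)):
    u,v=int((.385-Y)*S),int((.65-X)*S); print(im[v-8:v+8,u-8:u+8].mean((0,1)).round(0))
m=cv2.morphologyEx(((h[:,:,1]<22)&(h[:,:,2]>140)).astype(np.uint8),cv2.MORPH_OPEN,np.ones((7,7)))
for k in cv2.findContours(m,0,2)[0]:
    if cv2.contourArea(k)>1500: r=cv2.minAreaRect(k); print('cap',round(.65-r[0][1]/S,4),round(.385-r[0][0]/S,4),(np.array(r[1])/2).round(1),r[2])
"
```

```text
blob 0.573 -0.2278 long dir deg 0.0 size mm [176.   23.5]
blob 0.7033 -0.0629 long dir deg 153.4 size mm [40.7 41.6]
t 61.3 pos [0.5309 0.0442 0.1835] yaw 1.7228 tilt 0.08 w 0.999 F [-0.5  0.4 -0.2] 
 rz deg 0.0  shift cm [ -2.39 -13.61  -1.65]
[68. 80. 76.]
[114. 133. 126.]
[107. 126. 119.]
[115. 135. 128.]
cap 0.403 0.0573 [113.5  45. ] -0.0
cap 0.4493 0.0546 [31.5 57.6] 81.8698959350586
cap 0.447 0.365 [ 40. 133.] 0.0
cap 0.5853 0.1428 [18.5 31.5] 90.0
cap 0.5803 0.0215 [139.5  42. ] 90.0
cap 0.6304 0.1853 [45.1 77.2] 83.1572265625
cap 0.6055 0.346 [89. 78.] 90.0
```

>>> {"fn": "send_rows", "kwargs": {
  "plan": [-2.3,-2.95,-0.9,0,0,0,1,-2.3,-2.95,-0.9,0,0,0,1,-2.3,-2.95,-0.9,0,0,0,1,-2.3,-2.95,-0.9,0,0,0,1,-2.3,-2.95,-0.9,0,0,0,1,-2.3,-2.95,-0.9,0,0,0,1,-2.3,-2.95,-0.9,0,0,0,1,0,0,0,0,0,0,1,0,0,0,0,0,0,1,0,0,0,0,0,0,1,0,0,0,0,0,0,1]
}}

```text
t: 62.25
eef_pos: [0.3519, -0.1455, 0.2464]
orientation: [-3.14, -0.002, 1.725]
contact_force: [-0.1, 0.5, 0.6]
width: 0.999
```

```bash
python3 -c "
from h import *
go(.35,-.15,.25)
c=cam('top'); S=2000; im=rect(c,.38,.65,.0,.385,.06,S); h=cv2.cvtColor(im,cv2.COLOR_BGR2HSV)
for X,Y in((.5807,.0912),(.5731,.1406),(.5654,.19),(.5578,.2394),(.50,.19)):
    u,v=int((.385-Y)*S),int((.65-X)*S); p=np.uint8(im[v-8:v+8,u-8:u+8].mean((0,1)))[None,None]; print(p.ravel(),cv2.cvtColor(p,cv2.COLOR_BGR2HSV).ravel())
p=im[int((.65-.5654)*S),int((.385-.19)*S)].astype(int)
m=cv2.morphologyEx((np.abs(im.astype(int)-p).max(2)<22).astype(np.uint8),cv2.MORPH_OPEN,np.ones((7,7)))
for k in cv2.findContours(m,0,2)[0]:
    if cv2.contourArea(k)>1500: r=cv2.minAreaRect(k); print('cap',round(.65-r[0][1]/S,4),round(.385-r[0][0]/S,4),(np.array(r[1])/2).round(1),r[2])
b=rect(c,.34,.70,-.46,-.09,.0155,1500); h=cv2.cvtColor(b,cv2.COLOR_BGR2HSV)
for k in cv2.findContours((h[:,:,2]<75).astype(np.uint8),0,2)[0]:
    if cv2.contourArea(k)>2000: r=cv2.minAreaRect(k); print('dark',.70-r[0][1]/1500,-.09-r[0][0]/1500,np.array(r[1])/1.5,r[2])
"
```

```text
t 62.2 pos [ 0.3519 -0.1455  0.2464] yaw 1.7248 tilt 0.13 w 0.999 F [-0.1  0.5  0.6] 
 rz deg 0.0  shift cm [-0.41 -0.26 -0.36]
[176 182 184] [ 23  11 184]
[178 184 185] [ 26  10 185]
[178 184 186] [ 23  11 186]
[179 185 187] [ 23  11 187]
[177 189 195] [ 20  24 195]
cap 0.5096 0.1879 [196.4 333.6] 81.14799499511719
dark 0.37940464274088537 -0.1482540791829427 [111.72990926  57.50180054] 35.65532684326172
dark 0.4829218139648437 -0.33246946207682293 [155.57601929  39.92668152] 78.86369323730469
```

```bash
python3 -c "
from h import *
c=cam('top'); S=2000; im=rect(c,.38,.65,.0,.385,.06,S); h=cv2.cvtColor(cv2.GaussianBlur(im,(5,5),0),cv2.COLOR_BGR2HSV)
m=cv2.morphologyEx(((h[:,:,1]<17)&(h[:,:,2]>165)).astype(np.uint8),cv2.MORPH_OPEN,np.ones((9,9)))
for k in cv2.findContours(m,0,2)[0]:
    if cv2.contourArea(k)>1500: r=cv2.minAreaRect(k); print('cap',round(.65-r[0][1]/S,4),round(.385-r[0][0]/S,4),(np.array(r[1])/2).round(1),r[2])
s=observe(); print(s['t'],s['dq'].round(3)); hand_in()
"
```

```text
cap 0.5585 0.2391 [33.3 25.7] 80.53767395019531
cap 0.5673 0.191 [33.3 25.4] 81.8698959350586
cap 0.5733 0.1401 [33.  25.6] 85.03025817871094
cap 0.5797 0.093 [33. 25.] 81.63410949707031
62.35 [-0.001 -0.006 -0.002 -0.003 -0.    -0.002]
the job is handed in; nothing more can be done
```

The job is handed in at t = 62.35 s, but I could not read or measure the tightness of the hexagonal nut directly. It reports no verdict.

**What I did**
- **Spanner on:** I fitted the spanner onto the square nut with its handle beside the post. The camera showed it seated before and after tightening.
- **Nut:** I turned the hexagonal nut about 2.27 rad clockwise, holding it by its flats.
- **Spanner back:** I laid the spanner back in the tray.
- **Plugs:** I pushed all four grey plugs into the four sockets. Plugs 2 to 4 each caught on the socket mouth first, and I shifted them a few millimetres before they went in.

**Last checks**
- **Plugs:** The top camera found four caps within about 2 mm of the socket positions it had measured, with none left on the bench. Each plug bottomed at the expected height.
- **Spanner:** After release its origin was about 6 mm from the tray's centre, lying on the floor. A last check roughly agreed: it was partly blurred by shadow but gave the handle's position to within about 12 mm.
- **Nut:** I estimate jam_nut at about 2.06 to 2.3 rad. This assumes the grip did not slip by a flat, and every reading of the finger opening during the turn stayed steady. I did not reach the solid stop, and I did not measure the square nut's final angle.
- **Bystanders:** I never came near the jar, mug, tile, yellow plug or green spanners. At the last check the tile read within 1 mm of its first measured position.

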